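# Lay a sample tube in the labelling cradle and chock it

## Task

Lay the long sample tube in the V-cradles of the labelling stand, centred across both of them, setting it down rather than dropping it. Then stand the wedge chock on the stand's board between the two cradles, on their gently sloping side, and slide it in until its slanted face is snug up against the tube so that the tube cannot roll out.

Things in the scene. Friction and masses are not known exactly. Their poses are not given: they have to be found in the camera images.
- long_tube: The longer of two loose aluminium sample tubes with black end caps: round, 32 mm in diameter, 200 mm long, 0.15 to 0.3 kg. The other is 120 mm long and not wanted; they may change places. Origin at the middle of its axis (16 mm above the worktop at the start); x runs along the tube. Either end may point either way in the cradles.
- chock: Loose grey wedge, 60 mm (x) by 30 (y) by 45 high, 0.12 kg. Origin: centre of underside. Slanted face rises from the -x end (4 mm high) at 49.5 degrees to the top at x = +5; x = +5 to +30 is a full-height block, gripped across y. It starts with -x towards the robot, within 20 degrees. A plain grey block of equal size, not wanted, may swap places with it.
- cradle: Stand fixed to the worktop, yaw varies. Origin on the worktop, z up. Board 10 mm thick, x -60 to +110, y -100 to +100 mm, with two aluminium V-cradles 16 mm wide at y = -75 and +75. Steep flank on the -x side (top 60 mm high), gentle 12 degree slope on +x, out to x = +62. Set the chock on the board clear of the tube (origin at about x = +58) and slide it towards -x: its low end goes under the tube and the slant touches at x = +21.
- seat (a point): Where the middle of the long tube's axis comes to rest in the V-cradles: 50 mm above the worktop over the stand's origin, midway between the two cradles. The resting tube lies along the stand's y axis. Axes as the stand's.
Mind the look-alikes: they are no part of the job. Leave any purple look-alike of the long_tube alone. What is shaped like the chock but pink is not meant.

How it is judged:
By the outcome, as a careful person would: the job done as asked, in the order asked, and still so for the second after the job is handed in, with the robot touching nothing.
It also fails if it takes over 62 s, if anything falls off the work surface, if the arm or the gripper's body presses on something with over 40 N, if the wrist force passes 120 N, or if a joint passes its speed limit or range.

## Robot

A 6-joint arm with a two-finger parallel gripper is mounted at the origin on the work surface. World frame = base frame: x ahead of the robot, y to its left, z up, the work surface at z = 0. Lengths are in m, angles in rad, forces in N, time in s.
With the tool pointing down it reaches from about 0.375 to 0.975 m from the base axis. Payload 3.8 kg.
Tool frame: the origin (TCP) lies on the centre line of the jaws, within the pads' length; the fingertips stand 22 mm ahead of it and the grasp point (between the pads) lies 3 mm ahead of it; z points along the fingers, x is the direction in which the jaws open and shut, and the axes are right-handed (so a half turn about z gives the same grasp; the last joint's range is limited). The gripper opens to 85 mm and grips with 20 to 120 N. Pads are 22 mm wide; open, the fingers measure 114 mm over their backs; the gripper's body (76 mm by 85 mm) begins 54 mm behind the grasp point. The pads swing forward as they close: fully open they stand 13 mm farther back than shut.
Start: joints at [-1.256, 0.264, 1.604, -0, 1.274, -0.037], TCP at [0.233, -0.634, 0.253] pointing down, gripper open.
Joint ranges: [-2.63, 2.63], [-0.94, 2.18], [0.31, 2.57], [-1.31, 4.45], [0, 2.66], [-2.55, 2.55]. Speed limits (rad/s): [2.57, 2.57, 3.14, 3.14, 3.14, 3.14].

## Interface

Orientations are given as a rotation vector (axis times angle).
In Python, from workcell import bot, viewer gives the robot as it stands.
- The arm moves only by the tool move_arm, never from a script. Its argument "series" is text: rows parted by semicolons, each of 7 numbers parted by spaces: the turn, a rotation vector about the tool's x, y, z scaled (see below), then the shift along the tool's x, y, z scaled (see below), then the opening, from -1 (shut) to 1 (fully open). A call has exactly 8 rows; each row is the pose to reach, as a shift and turn from the pose commanded when the call began, along the tool's axes at that moment; what a row does not reach only later rows make up. The controller multiplies each number of a shift by 100 mm and each number of a turn by 120 degrees. A row lasts 1/10 s, in which the tool goes at most 50 mm and 8.59 degrees, less where a joint would pass 70% of its speed; a pose out of reach is approached as far as the arm can. A call with a number of a shift or a turn outside -1 to 1 is refused whole. A call with a gripper value outside its range is refused whole. The fingers move at their own pace and stop on an object; "squeeze" is the grip in N (left out, the last holds). Time passes only in rows, so rows that repeat a pose let the fingers close, or fill a call up. It gives the time, the measured TCP pose, the force and the opening at its end, in the units of the state.
- bot.read_state(): the state, without advancing time (a new reading comes with each control period).
- viewer.read_camera(name): name is "scene" or "side" or "wrist"; returns a dict with "pixels" (420x560x3 uint8, red, green, blue), "K" (3x3 intrinsics, pixels), "dist" ([k1, k2, p1, p2, k3] as OpenCV has them; the pictures are not rectified), "world_to_cam" (4x4, takes a point from world to camera coordinates); the wrist camera has in their place "mount" (4x4, takes a point from camera to tool coordinates, whose origin is the TCP and whose axes are the tool frame's). Camera axes: x right, y up, looking along -z (the intrinsics and any distortion apply to the point x, -y, -z); pixel columns grow to the right and rows downward; lengths in m; the calibration is good to about 2 mm. A picture is of the moment at which its call begins: read the wrist's pose just before it. There is no depth.
- bot.finish_job(): hands the job in, once; it reports no verdict.
The state is a dict: "time": time; "q": joint angles; "joint_vel": joint speeds; "joint_torque": joint torques, N m; "tool_pos": TCP position; "tcp_rot": TCP orientation; "wrist_force": force on the tool from outside, world axes, zero at the start; "torque": the same for the moment, N m; "width": opening from 0.0 (shut) to 1.0 (fully open).
Only numpy, scipy, OpenCV 4.12 (cv2) and the standard library are available. Lean on these libraries where they do the work, as an engineer would, in place of code of your own. Each camera call takes 0.05 s, during which the arm holds its last target.

## Working session

There is one attempt and no reset: what is moved stays moved. The work goes in short steps, Python scripts to look and compute and a tool call to move; the robot and the scene stay as the last step left them, time stands still between calls to the robot, and variables do not carry over. Pictures are saved under pics/ and viewed, and the job is handed in when it is done.

Besides the shell and the picture viewer there is one more tool, called after "Emit:" by a JSON object that holds its "op" and its "data", one argument or row to a line. move_arm: Moves the arm, as the interface text tells. Its arguments: {"type":"object","properties":{"series":{"type":"string"},"squeeze":{"type":"number"}},"required":["series"]}

```bash
mkdir -p pics; ls
python3 - <<'E'
from workcell import bot, viewer
import cv2,json,numpy as np
s=bot.read_state(); print(s)
for n in ["scene","side","wrist"]:
    c=viewer.read_camera(n); cv2.imwrite(f"pics/{n}0.png",c["pixels"][:,:,::-1])
    print(n,{k:np.round(v,4).tolist() for k,v in c.items() if k!="pixels"})
E
```

```text
pics
{'time': 0.0, 'q': array([-1.25592120e+00,  2.64747086e-01,  1.60535839e+00, -3.12390769e-05,
        1.27373452e+00, -3.68853015e-02]), 'joint_vel': array([-3.31198094e-04, -1.37669675e-03, -1.60319341e-03, -7.80740514e-04,
       -9.20636826e-04, -9.75424444e-05]), 'joint_torque': array([-9.72936941e-04, -5.15108621e+01, -3.67308676e+01,  4.11691894e-05,
        1.28558680e-02, -3.10772873e-05]), 'tool_pos': array([ 0.23235785, -0.6330163 ,  0.25197451]), 'tcp_rot': array([-2.57478432,  1.79770091,  0.00284498]), 'wrist_force': array([-0.33800567,  0.32164158, -0.86424914]), 'torque': array([ 0.02782905, -0.00441887,  0.04559716]), 'width': 1.000163338971313}
scene {'K': [[510.2983, 0.0, 280.7957], [0.0, 510.2983, 211.5744], [0.0, 0.0, 1.0]], 'dist': [-0.1828, 0.0, 0.0, 0.0, 0.0], 'world_to_cam': [[-0.7666, 0.6421, -0.0002, 0.3329], [-0.417, -0.4976, 0.7606, 0.1237], [0.4883, 0.5832, 0.6493, -1.3026], [0.0, 0.0, 0.0, 1.0]]}
side {'K': [[497.8424, 0.0, 280.7501], [0.0, 497.8424, 206.0386], [0.0, 0.0, 1.0]], 'dist': [-0.0565, 0.0, 0.0, 0.0, 0.0], 'world_to_cam': [[-0.962, -0.2731, 0.0012, 0.4247], [0.1897, -0.6652, 0.7222, -0.1284], [-0.1964, 0.695, 0.6917, -1.127], [0.0, 0.0, 0.0, 1.0]]}
wrist {'K': [[341.727, 0.0, 279.0097], [0.0, 341.727, 210.3773], [0.0, 0.0, 1.0]], 'dist': [-0.0466, 0.0, 0.0, 0.0, 0.0], 'mount': [[1.0, -0.0001, 0.0004, -0.0004], [0.0, -0.961, -0.2764, -0.071], [0.0004, 0.2764, -0.961, -0.1197], [0.0, 0.0, 0.0, 1.0]]}
```

View pics/scene0.png

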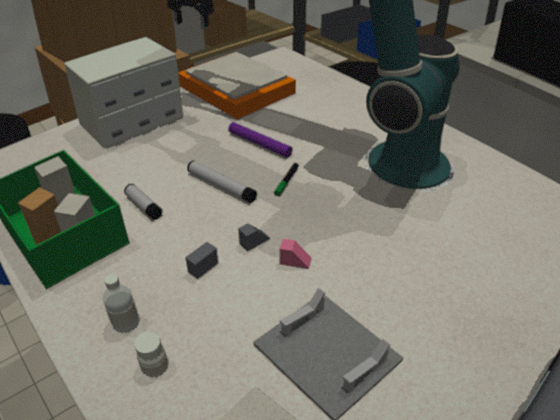

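View pics/side0.png

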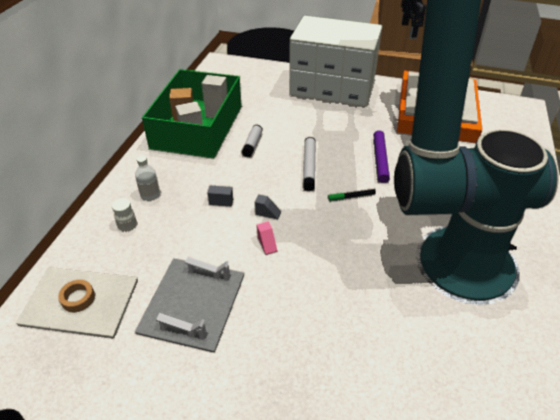

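View pics/wrist0.png

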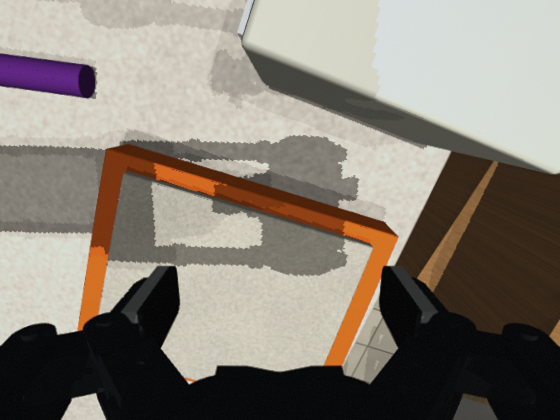

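Scene view: the grey long tube runs (193,168)–(250,195), the short tube is at (143,200) and the purple one at (260,140). The grey wedge is at (253,236), the grey block at (202,260) and the pink wedge at (295,254). The stand is centred near (328,350). I'll enlarge these next.

```bash
cat > h.py <<'E'
import numpy as np,cv2
from workcell import bot,viewer
from scipy.spatial.transform import Rotation as R
def cam(n):
    s=bot.read_state(); c=viewer.read_camera(n)
    if n=="wrist":
        T=np.eye(4);T[:3,:3]=R.from_rotvec(s["tcp_rot"]).as_matrix();T[:3,3]=s["tool_pos"]
        c["cw"]=T@c["mount"]
    else: c["cw"]=np.linalg.inv(c["world_to_cam"])
    return c
def save(c,fn): 
    np.savez(fn+".npz",**c); cv2.imwrite("pics/"+fn+".png",c["pixels"][:,:,::-1])
def load(fn): return dict(np.load(fn+".npz"))
def p2w(c,uv,z):
    n=cv2.undistortPoints(np.array([[uv]],float),c["K"],c["dist"])[0,0]
    d=c["cw"][:3,:3]@np.array([n[0],-n[1],-1.]);o=c["cw"][:3,3]
    return o+d*(z-o[2])/d[2]
def w2p(c,P):
    P=np.atleast_2d(P); W=np.linalg.inv(c["cw"]); q=P@W[:3,:3].T+W[:3,3]
    q=q*[1,-1,-1]
    return cv2.projectPoints(q,np.zeros(3),np.zeros(3),c["K"],c["dist"])[0][:,0]
def crop(c,x0,y0,w,h,k,fn):
    im=c["pixels"][y0:y0+h,x0:x0+w,::-1]
    cv2.imwrite("pics/"+fn+".png",cv2.resize(im,None,fx=k,fy=k,interpolation=cv2.INTER_CUBIC))
E
python3 - <<'E'
from h import *
a=cam("scene");save(a,"sc1");b=cam("side");save(b,"sd1")
crop(a,180,150,160,120,5,"sc1a");crop(a,245,280,160,120,5,"sc1b")
crop(b,240,130,107,130,4.6,"sd1a") if 0 else crop(b,230,130,100,120,5,"sd1a");crop(b,130,250,120,100,6,"sd1b")
E
```

```text
(no output)
```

View pics/sc1a.png

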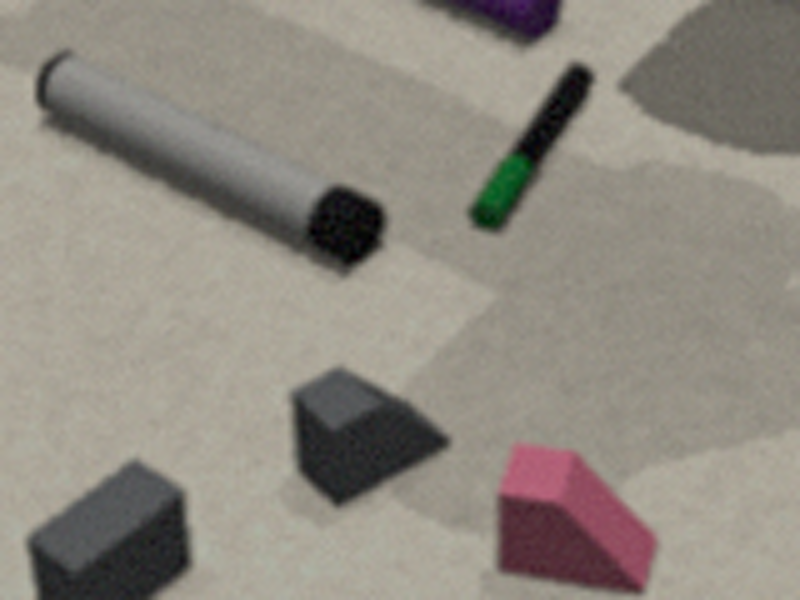

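View pics/sc1b.png

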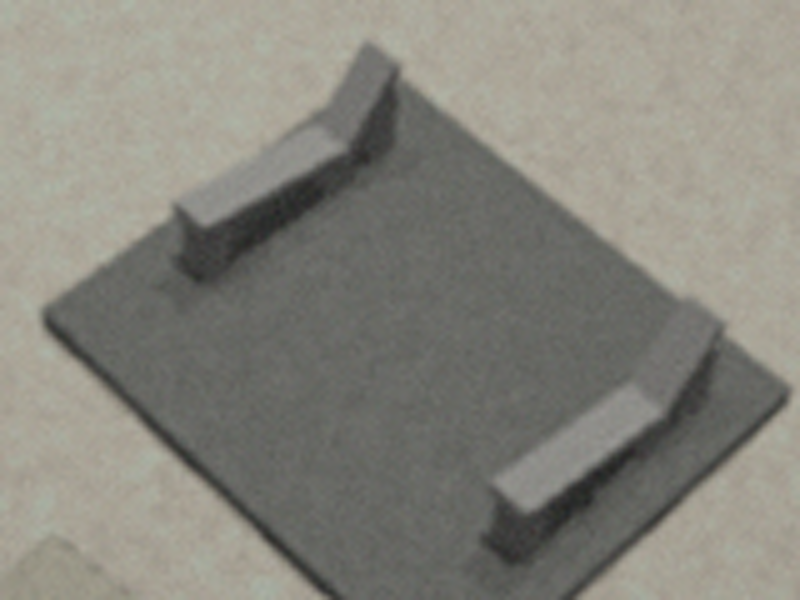

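View pics/sd1a.png

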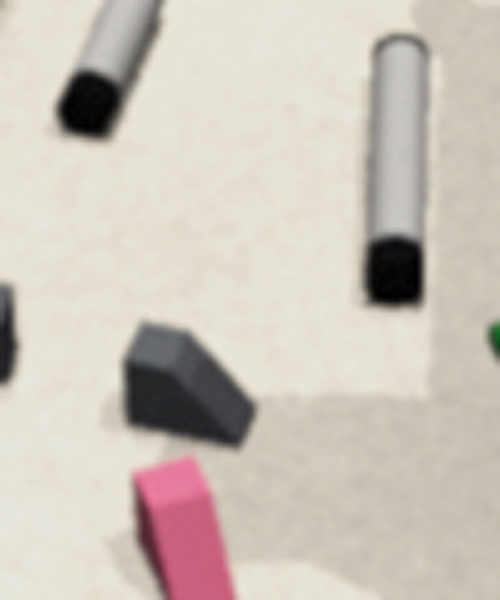

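View pics/sd1b.png

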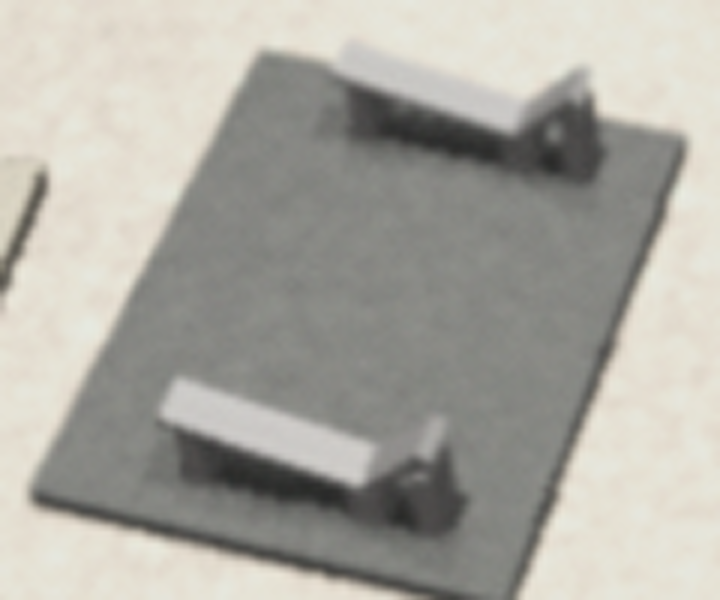

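```bash
cat > fit.py <<'E'
from h import *
from scipy.optimize import least_squares
def T2(p,P):
    P=np.array(P,float)*1e-3; c,s=np.cos(p[2]),np.sin(p[2])
    return np.c_[c*P[:,0]-s*P[:,1]+p[0], s*P[:,0]+c*P[:,1]+p[1], P[:,2]]
def fit(obs,p0):
    def f(p): return np.concatenate([(w2p(c,T2(p,P))-uv).ravel() for c,P,uv in obs])
    r=least_squares(f,p0,loss="soft_l1",f_scale=1); return r.x,f(r.x).reshape(-1,2)
def cr(x0,y0,k,pts): return np.array([x0,y0])+(np.array(pts,float)+.5)/k-.5
E
python3 - <<'E'
from fit import *
a=load("sc1");b=load("sd1")
st=[(a,[(110,-100,10),(-60,100,10),(-60,-83,60),(-60,67,60) ],cr(245,280,5,[(45,312),(788,392),(368,42),(688,300)])),
    (b,[(110,-100,10),(-60,-100,10),(110,100,10)],cr(130,250,6,[(262,52),(686,140),(33,493)]))]
S,r=fit(st,[.75,.2,0]);print("stand",S,"\n",r.round(1).tolist())
ch=[(a,[(30,-15,45),(30,15,45),(5,-15,45),(5,15,45),(30,15,0),(-30,15,2)],cr(180,150,5,[(293,393),(337,430),(340,367),(385,405),(340,505),(447,440)])),
 (b,[(30,-15,45),(5,-15,45),(5,15,45),(30,15,45),(30,15,0),(-30,15,0),(-30,-15,4)],cr(230,130,5,[(147,322),(190,332),(180,373),(125,365),(127,425),(240,447),(255,407)]))]
C,r=fit(ch,[.6,0,0]);print("chock",C,"\n",r.round(1).tolist())
tb=[(a,[(-100,0,16),(100,0,16)],cr(180,150,5,[(53,82),(358,228)])),(b,[(-100,0,16),(100,0,16)],cr(230,130,5,[(400,48),(394,278)]))]
Tb,r=fit(tb,[.5,-.2,1.5]);print("tube",Tb,"\n",r.round(1).tolist())
for c in (a,b):
  for uv in (tb[0][2] if c is a else tb[1][2]): print(p2w(c,uv,.016))
np.savez("poses.npz",S=S,C=C,T=Tb)
E
```

```text
stand [0.53540955 0.27351815 0.0287241 ] 
 [[-1.9, -0.0], [1.0, 0.3], [11.0, -8.1], [10.9, -10.2], [-1.5, -1.1], [-0.5, -1.1], [-2.8, -0.5]]
chock [ 0.48212907 -0.0289665   0.00880208] 
 [[-0.1, -0.2], [-0.0, 0.0], [0.1, -0.2], [0.0, -0.4], [0.3, 0.8], [1.1, 0.3], [-1.0, -0.3], [0.1, -0.5], [-1.4, -0.5], [-0.3, -0.8], [-0.0, 0.3], [0.6, 0.5], [0.8, -0.8]]
tube [ 0.42793451 -0.23819394  1.79374177] 
 [[-0.4, -0.5], [-0.1, 0.5], [0.0, 0.5], [0.4, 0.2]]
[ 0.45046656 -0.33336786  0.016     ]
[ 0.40452066 -0.14184515  0.016     ]
[ 0.45066603 -0.3379822   0.016     ]
[ 0.40685912 -0.14105571  0.016     ]
```

Run:
```python
from fit import *
a=load("sc1");b=load("sd1")
g=46.8
gp=[(62,-83,g),(62,-67,g),(62,67,g),(62,83,g)]
st=[(a,[(110,-100,10),(-60,100,10)]+gp,cr(245,280,5,[(45,312),(788,392),(178,205),(205,230),(492,480),(520,515)])),
    (b,[(110,-100,10),(-60,-100,10),(110,100,10)]+gp,cr(130,250,6,[(262,52),(686,140),(33,493),(345,42),(338,72),(178,378),(160,420)]))]
S,r=fit(st,[.75,.2,0]);print("stand",S,"\n",r.round(1).tolist())
P=dict(np.load("poses.npz"));P["S"]=S;np.savez("poses.npz",**P)
C=P["C"];Tb=P["T"]
for c,fn,x0,y0,w,h,k in((a,"ov_a",175,150,240,270,2.2),(b,"ov_b",130,120,200,240,2.5)):
    im=cv2.resize(c["pixels"][:,:,::-1],None,fx=3,fy=3,interpolation=cv2.INTER_CUBIC)
    def pl(pts,col,p): cv2.polylines(im,[((w2p(c,T2(p,pts))+.5)*3-.5).round().astype(int)],False,col,1)
    for y in(-83,-67,67,83): pl([(62,y,g),(3.3,y,34.35)],(0,0,255),S)
    pl([(-60,-100,10),(110,-100,10),(110,100,10),(-60,100,10),(-60,-100,10)],(0,0,255),S); pl([(0,-100,50),(0,100,50)],(0,255,0),S)
    for y in(-15,15): pl([(-30,y,0),(-30,y,4),(5,y,45),(30,y,45),(30,y,0),(-30,y,0)],(0,255,255),C)
    t=np.linspace(0,2*np.pi,40)
    for x in(-100,100): pl([(x,16*np.cos(q),16+16*np.sin(q)) for q in t],(0,0,255),Tb)
    im=im[y0*3:(y0+h)*3,x0*3:(x0+w)*3]; f=min(800/im.shape[1],600/im.shape[0],1)
    cv2.imwrite("pics/"+fn+".png",cv2.resize(im,None,fx=f,fy=f,interpolation=cv2.INTER_AREA))
```

```text
stand [0.53306364 0.27353449 0.02866722] 
 [[-0.8, -0.7], [1.9, -0.5], [-0.4, -0.9], [0.5, -0.3], [0.2, 0.5], [2.0, 0.0], [-0.6, -0.9], [0.5, -0.9], [-1.7, -0.2], [0.4, -0.3], [-1.2, 0.2], [-0.1, 0.1], [-0.5, -0.2]]
```

View pics/ov_a.png

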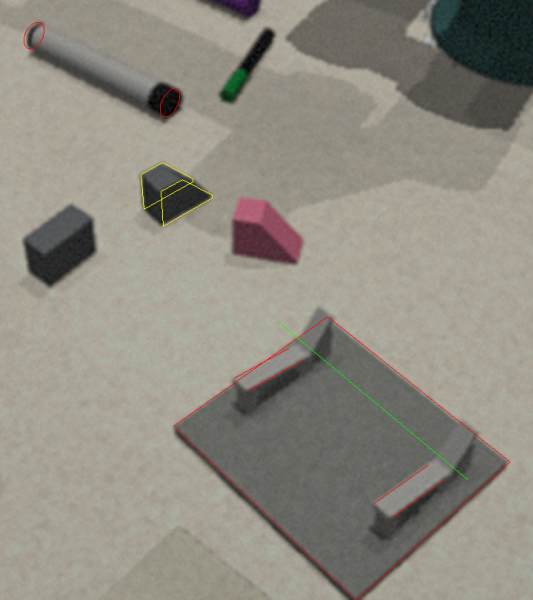

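View pics/ov_b.png

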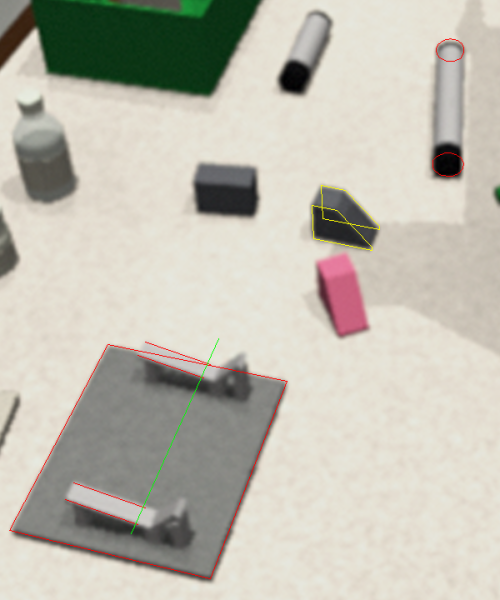

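Both overlays fit: the stand is at about (0.533, 0.2735) with yaw 1.6°, the chock at (0.482, −0.029), and the tube at (0.428, −0.238). I'll work out the move to a wrist view above the tube.

```bash
cat > plan.py <<'E'
import sys
from h import *
def pl(x,y,z,deg):
    s=bot.read_state(); M=R.from_rotvec(s["tcp_rot"]).as_matrix()
    t=np.radians(deg); X=np.array([np.cos(t),np.sin(t),0]);Z=np.array([0,0,-1.])
    G=np.c_[X,np.cross(Z,X),Z]
    sh=M.T@(np.array([x,y,z])-s["tool_pos"])*10
    tr=np.degrees(R.from_matrix(M.T@G).as_rotvec())/120
    print("t%.2f q"%s["time"],s["q"].round(2),"pos",s["tool_pos"].round(4),"xang %.2f"%np.degrees(np.arctan2(M[1,0],M[0,0])),"z",M[:,2].round(3),"F",s["wrist_force"].round(1),"w",round(s["width"],3))
    print("TURN",tr.round(4),"SHIFT/100mm",sh.round(3))
if __name__=="__main__": pl(*map(float,sys.argv[1:5]))
E
python3 plan.py .428 -.238 .2 12.8; python3 plan.py .428 -.238 .2 192.8
```

```text
t0.25 q [-1.26  0.26  1.6  -0.    1.27 -0.04] pos [ 0.2325 -0.6333  0.2526] xang -69.84 z [-0.     0.001 -1.   ] F [-0.8 -0.6 -0.1] w 0.994
TURN [-4.000e-04  4.000e-04 -6.887e-01] SHIFT/100mm [-3.037 -3.198  0.53 ]
t0.25 q [-1.26  0.26  1.6  -0.    1.27 -0.04] pos [ 0.2325 -0.6333  0.2526] xang -69.84 z [-0.     0.001 -1.   ] F [-0.8 -0.6 -0.1] w 0.994
TURN [5.000e-04 4.000e-04 8.113e-01] SHIFT/100mm [-3.037 -3.198  0.53 ]
```

Emit:
{"op": "move_arm", "data": {
  "series": "0 0 -0.06 -0.12 -0.12 0.02 1;0 0 -0.12 -0.25 -0.25 0.04 1;0 0 -0.18 -0.38 -0.38 0.06 1;0 0 -0.24 -0.5 -0.5 0.1 1;0 0 -0.3 -0.62 -0.62 0.12 1;0 0 -0.36 -0.75 -0.75 0.15 1;0 0 -0.42 -0.88 -0.88 0.18 1;0 0 -0.48 -1 -1 0.2 1"
}}

```text
time: 1.05
tool_pos: [0.2922, -0.5044, 0.2329]
tcp_rot: [-3.124, 0.327, 0.0]
wrist_force: [0.5, 0.7, 0.1]
width: 1.0
```

```bash
python3 plan.py .428 -.238 .2 12.8
```

```text
t1.05 q [-1.09  0.11  1.83  0.    1.21 -0.88] pos [ 0.2922 -0.5044  0.2329] xang -11.95 z [-0.     0.001 -1.   ] F [0.5 0.7 0.1] w 1.0
TURN [-3.000e-04  1.000e-04 -2.062e-01] SHIFT/100mm [ 0.777 -2.887  0.33 ]
```

Emit:
{"op": "move_arm", "data": {
  "series": "0 0 -0.03 0.05 -0.12 0.02 1;0 0 -0.06 0.1 -0.25 0.04 1;0 0 -0.09 0.13 -0.38 0.06 1;0 0 -0.12 0.16 -0.5 0.1 1;0 0 -0.15 0.19 -0.62 0.12 1;0 0 -0.18 0.22 -0.75 0.15 1;0 0 -0.2 0.25 -0.88 0.18 1;0 0 -0.206 0.27 -1 0.2 1"
}}

```text
time: 1.85
tool_pos: [0.3398, -0.4125, 0.213]
tcp_rot: [-3.123, -0.343, 0.0]
wrist_force: [0.2, -0.7, 0.9]
width: 1.0
```

```bash
python3 plan.py .428 -.238 .2 12.8
```

```text
t1.85 q [-0.93  0.03  1.95  0.    1.17 -1.15] pos [ 0.3398 -0.4125  0.213 ] xang 12.52 z [-0.  0. -1.] F [ 0.2 -0.7  0.9] w 1.0
TURN [-0.0002  0.     -0.0023] SHIFT/100mm [ 1.239 -1.512  0.13 ]
```

Emit:
{"op": "move_arm", "data": {
  "series": "0 0 0 0.12 -0.12 0.01 1;0 0 0 0.24 -0.25 0.02 1;0 0 0 0.35 -0.38 0.03 1;0 0 0 0.46 -0.5 0.04 1;0 0 0 0.57 -0.62 0.05 1;0 0 0 0.68 -0.75 0.06 1;0 0 0 0.8 -0.88 0.08 1;0 0 0 0.9 -1 0.1 1"
}}

```text
time: 2.65
tool_pos: [0.4063, -0.2952, 0.2033]
tcp_rot: [3.123, 0.341, 0.0]
wrist_force: [-0.2, -0.5, -0.7]
width: 0.999
```

Emit:
{"op": "move_arm", "data": {
  "series": "0 0 0 0.05 -0.1 0.01 1;0 0 0 0.1 -0.2 0.02 1;0 0 0 0.15 -0.3 0.03 1;0 0 0 0.2 -0.4 0.03 1;0 0 0 0.26 -0.46 0.03 1;0 0 0 0.32 -0.5 0.03 1;0 0 0 0.34 -0.51 0.03 1;0 0 0 0.34 -0.51 0.03 1"
}}

```text
time: 3.45
tool_pos: [0.4285, -0.2391, 0.2004]
tcp_rot: [3.123, 0.342, 0.0]
wrist_force: [0.4, 0.2, -0.3]
width: 0.998
```

```bash
python3 - <<'E'
from h import *
c=cam("wrist");save(c,"w2")
E
python3 plan.py .428 -.238 .2 12.8
```

```text
t3.50 q [-0.56 -0.05  2.05 -0.    1.14 -0.78] pos [ 0.4282 -0.2392  0.2003] xang 12.49 z [-0. -0. -1.] F [ 0.3 -0.1  0. ] w 1.001
TURN [ 0.0001  0.0001 -0.0026] SHIFT/100mm [ 0.    -0.013  0.003]
```

View pics/w2.png

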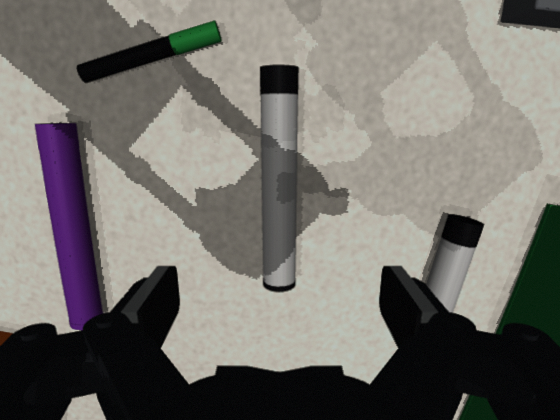

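The wrist view shows the long tube upright, with its ends at (279,66) and (279,292). The purple tube and the short tube are well to either side.

Run:
```python
from h import *
c=load("w2")
crop(c,240,45,80,75,8,"w2a");crop(c,240,245,80,75,8,"w2b")
for uv in [(279.5,66),(279.5,292)]:
  for z in(.016,.032): print(uv,z,p2w(c,uv,z).round(4))
for v in(110,180,260):pass
A=p2w(c,(279.5,66),.032);B=p2w(c,(279.5,292),.032);print(np.linalg.norm(A-B),(A+B)/2,np.degrees(np.arctan2(*(A-B)[[1,0]])))
```

```text
(279.5, 66) 0.016 [ 0.4062 -0.1332  0.016 ]
(279.5, 66) 0.032 [ 0.4067 -0.1351  0.032 ]
(279.5, 292) 0.016 [ 0.4517 -0.3378  0.016 ]
(279.5, 292) 0.032 [ 0.4497 -0.3289  0.032 ]
0.19858510814088423 [ 0.42819768 -0.23201461  0.032     ] 102.52867665085051
```

View pics/w2a.png

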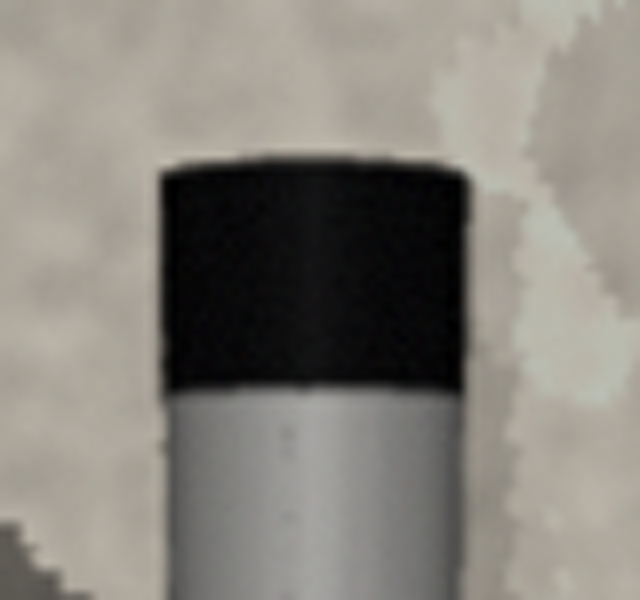

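View pics/w2b.png

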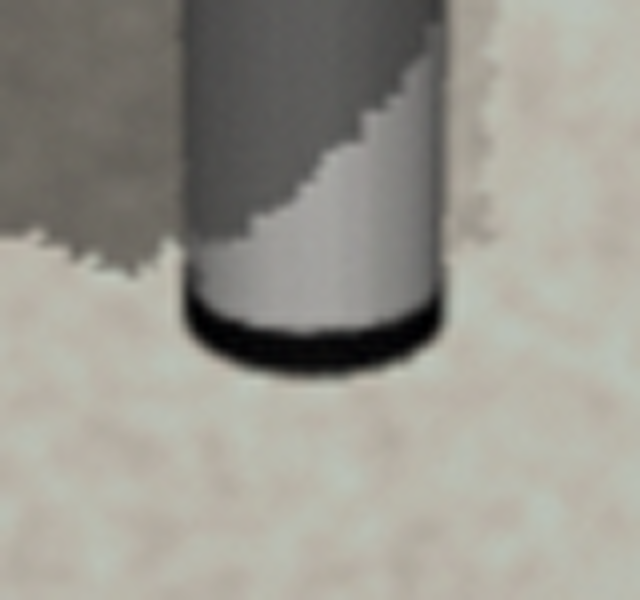

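Run:
```python
from h import *
b=load("sd1");a=load("sc1")
for c,o,p,z in((b,(230,130),(400,35),.030),(b,(230,130),(394,304),.002),(a,(180,150),(60,52),.030),(a,(180,150),(350,268),.002),(a,(180,150),(384,225),.016)):
    print(p2w(c,np.array(o)+(np.array(p)+.5)/5-.5,z).round(4))
t=np.linspace(0,2*np.pi,40)
import sys
d=np.array([np.cos(np.radians(102.53)),np.sin(np.radians(102.53)),0]);n=np.array([-d[1],d[0],0])
for c,nm in((a,"sc"),(b,"sd"),(load("w2"),"w")):
  for cy in(-.2325,-.238):
   for s in(-.1,.1):
    C=np.array([.4282,cy,.016])+s*d
    P=np.array([C+.016*(np.cos(q)*n+np.sin(q)*np.array([0,0,1])) for q in t]);uv=w2p(c,P)
    o={"sc":(180,150,5),"sd":(230,130,5),"w":(240,45 if s>0 else 245,8)}[nm]
    e=(uv+.5-o[:2])*o[2]; print(nm,cy,s,"x",e[:,0].min().round(),e[:,0].max().round(),"y",e[:,1].min().round(),e[:,1].max().round())
```

```text
[ 0.4497 -0.3314  0.03  ]
[ 0.4052 -0.1367  0.002 ]
[ 0.4433 -0.3353  0.03  ]
[ 0.4151 -0.135   0.002 ]
[ 0.394  -0.1359  0.016 ]
sc -0.2325 -0.1 x 35.0 81.0 y 55.0 115.0
sc -0.2325 0.1 x 342.0 386.0 y 205.0 270.0
sc -0.238 -0.1 x 29.0 75.0 y 50.0 110.0
sc -0.238 0.1 x 334.0 379.0 y 200.0 264.0
sd -0.2325 -0.1 x 371.0 426.0 y 34.0 79.0
sd -0.2325 0.1 x 362.0 423.0 y 263.0 309.0
sd -0.238 -0.1 x 373.0 429.0 y 28.0 73.0
sd -0.238 0.1 x 364.0 426.0 y 256.0 302.0
w -0.2325 -0.1 x 190.0 448.0 y 264.0 389.0
w -0.2325 0.1 x 165.0 473.0 y 170.0 208.0
w -0.238 -0.1 x 181.0 438.0 y 301.0 429.0
w -0.238 0.1 x 154.0 460.0 y 227.0 260.0
```

The tube's centre is (0.428, −0.233) at 102.5°, and all three cameras agree. Descending to it now.

```bash
python3 plan.py .428 -.233 .027 12.53
```

```text
t3.50 q [-0.56 -0.05  2.05 -0.    1.14 -0.78] pos [ 0.4282 -0.2392  0.2003] xang 12.49 z [-0. -0. -1.] F [ 0.3 -0.1  0. ] w 1.001
TURN [ 0.0001  0.0001 -0.0003] SHIFT/100mm [ 0.011 -0.062  1.733]
```

Emit:
{"op": "move_arm", "data": {
  "series": "0 0 0 0.01 -0.06 0.12 1;0 0 0 0.01 -0.06 0.25 1;0 0 0 0.01 -0.06 0.4 1;0 0 0 0.01 -0.06 0.55 1;0 0 0 0.01 -0.06 0.7 1;0 0 0 0.01 -0.06 0.85 1;0 0 0 0.01 -0.06 0.95 1;0 0 0 0.01 -0.06 1 1"
}}

```text
time: 4.3
tool_pos: [0.4264, -0.2323, 0.0982]
tcp_rot: [-3.121, -0.341, 0.004]
wrist_force: [-0.5, 1.0, -0.0]
width: 1.002
```

Emit:
{"op": "move_arm", "data": {
  "series": "0 0 0 0 0 0.12 1;0 0 0 0 0 0.25 1;0 0 0 0 0 0.4 1;0 0 0 0 0 0.55 1;0 0 0 0 0 0.65 1;0 0 0 0 0 0.71 1;0 0 0 0 0 0.73 1;0 0 0 0 0 0.73 1"
}}

```text
time: 5.1
tool_pos: [0.4278, -0.2331, 0.0272]
tcp_rot: [-3.123, -0.341, -0.0]
wrist_force: [-0.3, -0.2, 0.2]
width: 0.998
```

```bash
python3 plan.py .428 -.233 .027 12.53
python3 - <<'E'
from h import *
c=cam("wrist");save(c,"w3")
E
```

```text
t5.10 q [-0.55  0.17  2.19  0.    0.78 -0.77] pos [ 0.4278 -0.2331  0.0272] xang 12.48 z [ 0.  0. -1.] F [-0.3 -0.2  0.2] w 0.998
TURN [-0.     -0.     -0.0005] SHIFT/100mm [ 0.002 -0.     0.002]
```

View pics/w3.png

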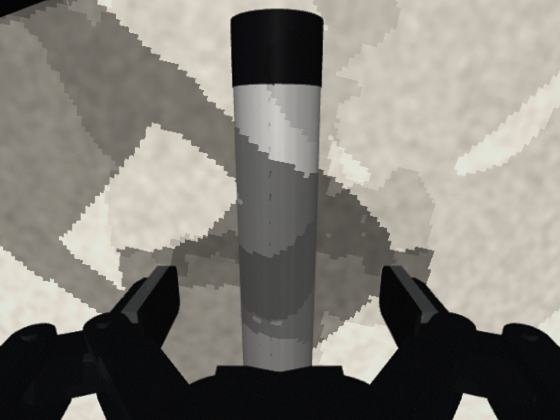

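The tube is centred between the jaws. Closing.

Emit:
{"op": "move_arm", "data": {
  "series": "0 0 0 0 0 0 0.3;0 0 0 0 0 0 0;0 0 0 0 0 0 -0.2;0 0 0 0 0 0 -0.6;0 0 0 0 0 0 -1;0 0 0 0 0 0 -1;0 0 0 0 0 0 -1;0 0 0 0 0 0 -1",
  "squeeze": 50
}}

```text
time: 5.95
tool_pos: [0.4282, -0.2333, 0.0278]
tcp_rot: [3.122, 0.341, 0.001]
wrist_force: [-0.5, 0.5, 6.7]
width: 0.355
```

```bash
python3 - <<'E'
from h import *
c=load("w3"); print(p2w(c,(277,10.5),.032))
d=np.array([np.cos(np.radians(102.53)),np.sin(np.radians(102.53)),0]);print(np.array([.428,-.233,.032])+.1*d)
E
python3 plan.py .5331 .2735 .15 1.64
```

```text
[ 0.4063101  -0.13457306  0.032     ]
[ 0.40630492 -0.13538175  0.032     ]
t5.95 q [-0.55  0.17  2.19  0.    0.78 -0.77] pos [ 0.4282 -0.2333  0.0278] xang 12.48 z [ 0.001 -0.    -1.   ] F [-0.5  0.5  6.7] w 0.355
TURN [ 0.0002 -0.0003  0.0903] SHIFT/100mm [ 2.12  -4.721 -1.223]
```

Emit:
{"op": "move_arm", "data": {
  "series": "0 0 0 0 0 -0.08 -1;0 0 0 0 0 -0.2 -1;0 0 0 0 0 -0.35 -1;0 0 0 0 0 -0.5 -1;0 0 0 0 0 -0.65 -1;0 0 0 0 -0.03 -0.8 -1;0 0 0 0.03 -0.08 -0.93 -1;0 0 0 0.08 -0.15 -1 -1"
}}

```text
time: 6.75
tool_pos: [0.4329, -0.2167, 0.129]
tcp_rot: [3.122, 0.34, 0.003]
wrist_force: [0.5, 0.5, -1.9]
width: 0.356
```

Emit:
{"op": "move_arm", "data": {
  "series": "0 0 0.01 0.05 -0.1 -0.05 -1;0 0 0.02 0.1 -0.22 -0.1 -1;0 0 0.03 0.15 -0.35 -0.15 -1;0 0 0.045 0.2 -0.48 -0.2 -1;0 0 0.06 0.25 -0.6 -0.22 -1;0 0 0.07 0.3 -0.73 -0.22 -1;0 0 0.08 0.35 -0.86 -0.22 -1;0 0 0.09 0.4 -1 -0.22 -1"
}}

```text
time: 7.55
tool_pos: [0.4496, -0.1091, 0.1491]
tcp_rot: [-3.141, -0.045, 0.001]
wrist_force: [-0.2, 0.0, -1.5]
width: 0.357
```

```bash
python3 plan.py .5331 .2735 .15 1.64
python3 - <<'E'
from h import *
c=cam("side");save(c,"sd4");c=cam("wrist");save(c,"w4")
E
```

```text
t7.55 q [-0.29 -0.05  2.15  0.    1.04 -0.32] pos [ 0.4496 -0.1091  0.1491] xang 1.64 z [-0.001  0.    -1.   ] F [-0.2  0.  -1.5] w 0.357
TURN [-0.0002  0.0003  0.    ] SHIFT/100mm [ 0.944 -3.801 -0.008]
```

View pics/sd4.png

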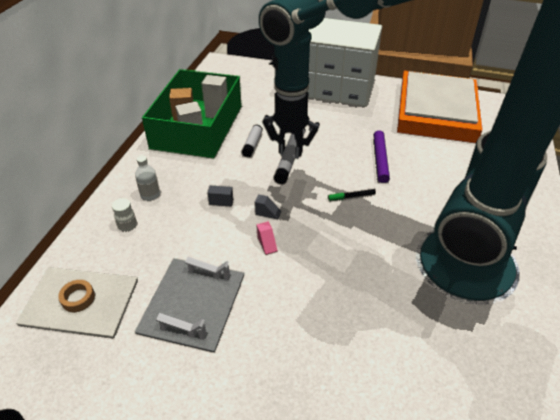

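View pics/w4.png

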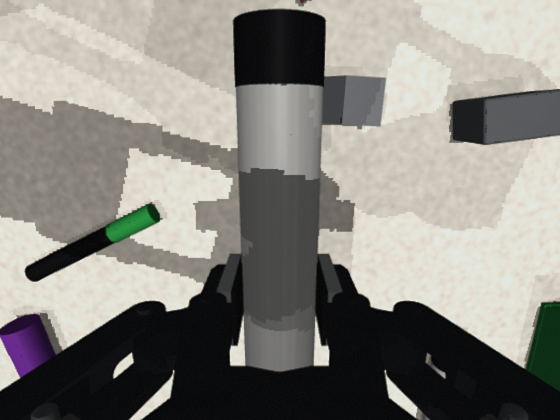

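The tube is held level and centred. Carrying it to the stand.

Emit:
{"op": "move_arm", "data": {
  "series": "0 0 0 0.03 -0.12 0 -1;0 0 0 0.06 -0.25 0 -1;0 0 0 0.1 -0.38 0 -1;0 0 0 0.13 -0.5 0 -1;0 0 0 0.16 -0.62 0 -1;0 0 0 0.2 -0.75 0 -1;0 0 0 0.23 -0.88 0 -1;0 0 0 0.26 -1 0 -1"
}}

```text
time: 8.45
tool_pos: [0.473, -0.0084, 0.1493]
tcp_rot: [-3.141, -0.046, 0.0]
wrist_force: [0.0, 0.0, -1.4]
width: 0.354
```

Emit:
{"op": "move_arm", "data": {
  "series": "0 0 0 0.03 -0.12 0 -1;0 0 0 0.06 -0.25 0 -1;0 0 0 0.1 -0.38 0 -1;0 0 0 0.13 -0.5 0 -1;0 0 0 0.16 -0.62 0 -1;0 0 0 0.2 -0.75 0 -1;0 0 0 0.23 -0.88 0 -1;0 0 0 0.26 -1 0 -1"
}}

```text
time: 9.25
tool_pos: [0.4961, 0.0922, 0.1493]
tcp_rot: [-3.141, -0.046, -0.0]
wrist_force: [0.5, -0.7, -1.3]
width: 0.355
```

Emit:
{"op": "move_arm", "data": {
  "series": "0 0 0 0.03 -0.12 0 -1;0 0 0 0.06 -0.25 0 -1;0 0 0 0.1 -0.38 0 -1;0 0 0 0.13 -0.5 0 -1;0 0 0 0.16 -0.62 0 -1;0 0 0 0.2 -0.75 0 -1;0 0 0 0.23 -0.88 0 -1;0 0 0 0.26 -1 0 -1"
}}

```text
time: 10.05
tool_pos: [0.5192, 0.1929, 0.1493]
tcp_rot: [-3.141, -0.046, -0.0]
wrist_force: [0.1, -0.2, -0.7]
width: 0.354
```

```bash
python3 plan.py .5331 .2735 .15 1.64
python3 - <<'E'
from h import *
c=cam("wrist");save(c,"w5")
E
```

```text
t10.05 q [0.31 0.13 1.97 0.   1.05 0.28] pos [0.5192 0.1929 0.1493] xang 1.68 z [ 0.  0. -1.] F [ 0.1 -0.2 -0.7] w 0.354
TURN [-0.     -0.      0.0003] SHIFT/100mm [ 0.163 -0.801 -0.007]
```

View pics/w5.png

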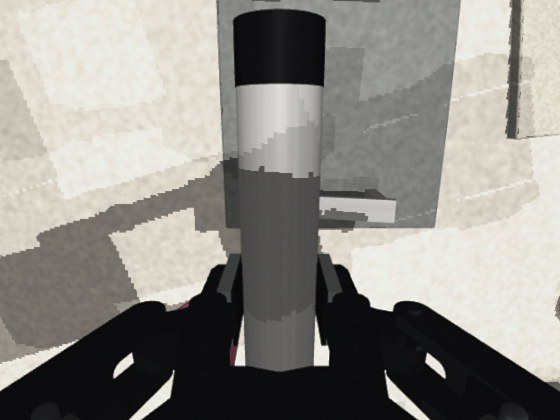

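Run:
```python
from h import *
c=load("w5");crop(c,210,130,240,120,3.3,"w5a")
from fit import *
S=np.load("poses.npz")["S"]
print(w2p(c,T2(S,[(-60,-100,10),(110,-100,10),(62,-83,46.8),(62,-67,46.8)])).round(1))
```

```text
[[223.5 229.9]
 [434.  229.9]
 [391.6 224.2]
 [393.8 201.7]]
```

View pics/w5a.png

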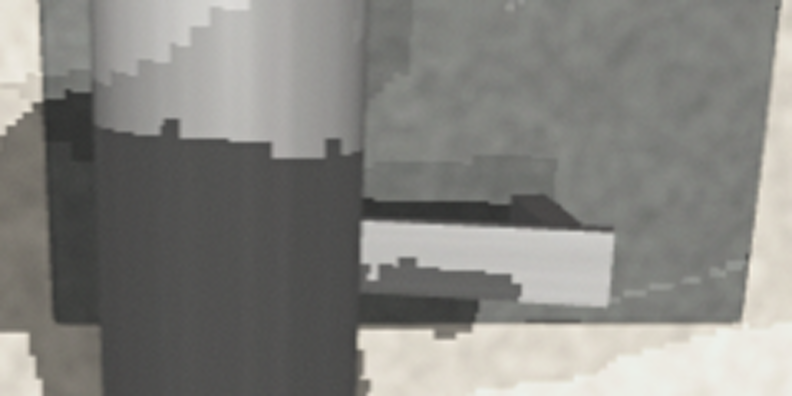

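Run:
```python
from fit import *
a=load("sc1");b=load("sd1");c=load("w5")
g=46.8
gp=[(62,-83,g),(62,-67,g),(62,67,g),(62,83,g)]
w=[(c,[(-60,-100,10),(110,-100,10),(62,-83,g),(62,-67,g)],[(227.2,227.6),(435,227.1),(394.7,222.6),(395.9,199.9)])]
print(fit(w,[.53,.27,0]))
st=w+[(a,[(110,-100,10),(-60,100,10)]+gp,cr(245,280,5,[(45,312),(788,392),(178,205),(205,230),(492,480),(520,515)])),
    (b,[(110,-100,10),(-60,-100,10),(110,100,10)]+gp,cr(130,250,6,[(262,52),(686,140),(33,493),(345,42),(338,72),(178,378),(160,420)]))]
S,r=fit(st,[.75,.2,0]);print("stand",S,np.degrees(S[2]),"\n",r.round(1).tolist())
```

```text
(array([0.53472407, 0.27513736, 0.02816847]), array([[-1.67805815,  0.39470658],
       [ 1.24811478,  0.99495684],
       [-0.45673235, -0.46738215],
       [ 0.5669486 , -0.36303382]]))
stand [0.53390076 0.27440108 0.03294215] 1.887446161692308 
 [[-2.1, 1.6], [0.8, 1.2], [-1.2, 0.1], [-0.3, 0.2], [-0.9, 0.1], [2.0, -0.1], [-0.5, -0.2], [0.4, 0.4], [0.4, 1.2], [2.3, 0.7], [-1.3, -0.6], [-0.2, -0.8], [-2.2, 0.3], [-0.3, 0.0], [-1.9, 0.5], [-0.6, 0.5], [-1.0, 0.2]]
```

```bash
python3 plan.py .5343 .2743 .11 1.7
```

```text
t10.10 q [0.31 0.13 1.97 0.   1.05 0.28] pos [0.5197 0.1945 0.1494] xang 1.70 z [ 0.001  0.002 -1.   ] F [ 0.9  2.1 -1.3] w 0.355
TURN [-0.0008 -0.0005  0.    ] SHIFT/100mm [ 0.169 -0.793  0.396]
```

Emit:
{"op": "move_arm", "data": {
  "series": "0 0 0 0.04 -0.12 0.02 -1;0 0 0 0.08 -0.26 0.05 -1;0 0 0 0.11 -0.4 0.1 -1;0 0 0 0.14 -0.54 0.18 -1;0 0 0 0.16 -0.66 0.26 -1;0 0 0 0.17 -0.75 0.34 -1;0 0 0 0.17 -0.79 0.39 -1;0 0 0 0.17 -0.8 0.4 -1"
}}

```text
time: 10.9
tool_pos: [0.5327, 0.2724, 0.1078]
tcp_rot: [3.14, 0.047, -0.004]
wrist_force: [0.2, 0.3, -1.7]
width: 0.354
```

```bash
python3 - <<'E'
from h import *
a=cam("scene");save(a,"sc6");b=cam("side");save(b,"sd6")
crop(a,230,250,190,160,4,"sc6a");crop(b,130,220,160,140,5,"sd6a")
E
python3 plan.py .5343 .2743 .065 1.7
```

```text
t11.00 q [ 0.43  0.25  1.9  -0.    0.99  0.4 ] pos [0.5332 0.272  0.1088] xang 1.68 z [-0.001 -0.001 -1.   ] F [-0.4  0.  -0.9] w 0.355
TURN [ 0.0003  0.0004 -0.0001] SHIFT/100mm [ 0.012 -0.023  0.438]
```

View pics/sc6a.png

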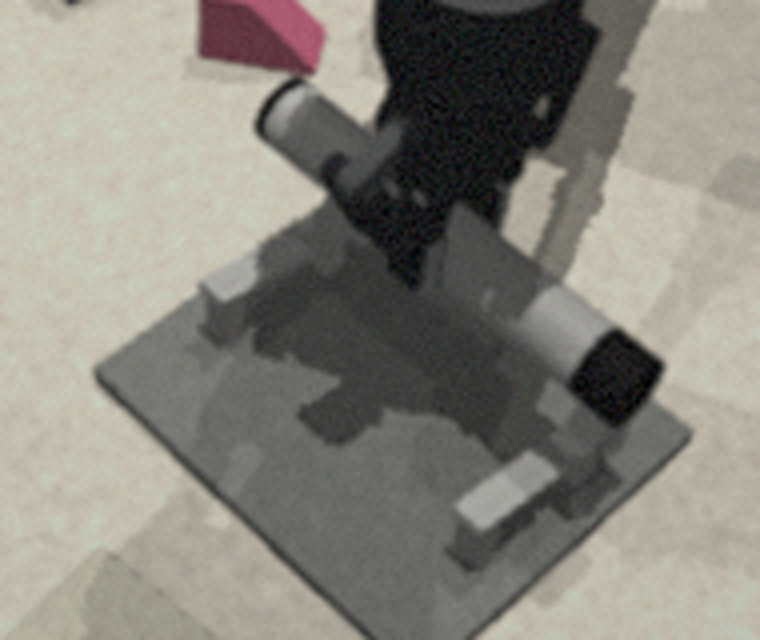

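View pics/sd6a.png

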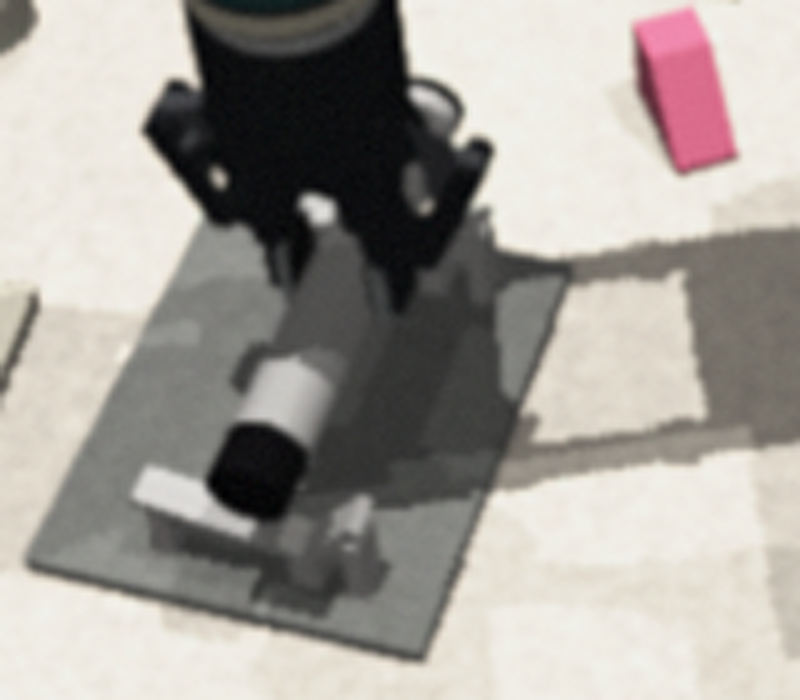

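Run:
```python
from h import *
a=load("sc6");b=load("sd6");t=np.linspace(0,2*np.pi,60);yaw=np.radians(91.7)
d=np.array([np.cos(yaw),np.sin(yaw),0]);n=np.array([-d[1],d[0],0])
for c,fn,o,w,h,k in((a,"sc6o",(230,250),190,160,4),(b,"sd6o",(130,220),160,140,5)):
    im=cv2.resize(c["pixels"][o[1]:o[1]+h,o[0]:o[0]+w,::-1],None,fx=k,fy=k,interpolation=cv2.INTER_CUBIC)
    for s in(-.1,.1):
        C=np.array([.5332,.2725,.097])+s*d
        P=np.array([C+.016*(np.cos(q)*n+np.sin(q)*np.array([0,0,1])) for q in t])
        cv2.polylines(im,[((w2p(c,P)+.5-o)*k).round().astype(int)],True,(0,0,255),1)
    cv2.imwrite("pics/"+fn+".png",im)
```

```text
(no output)
```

View pics/sc6o.png

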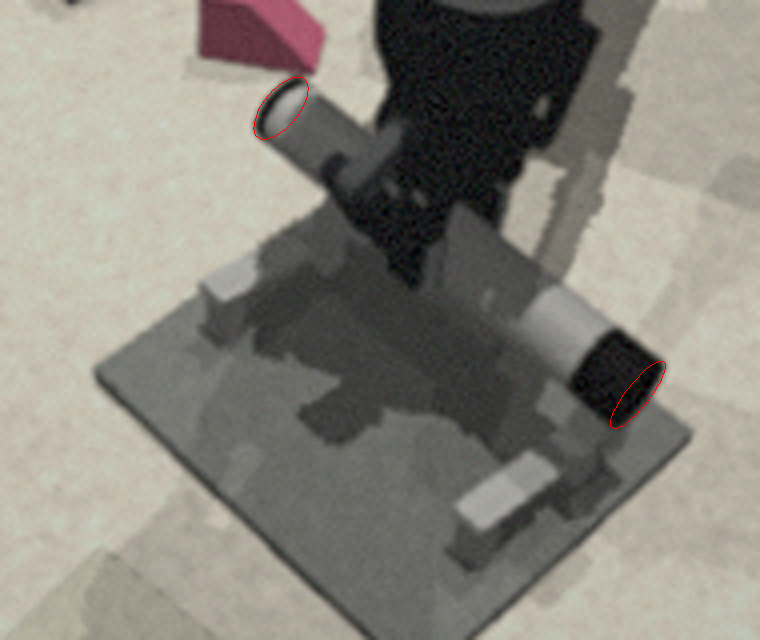

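View pics/sd6o.png

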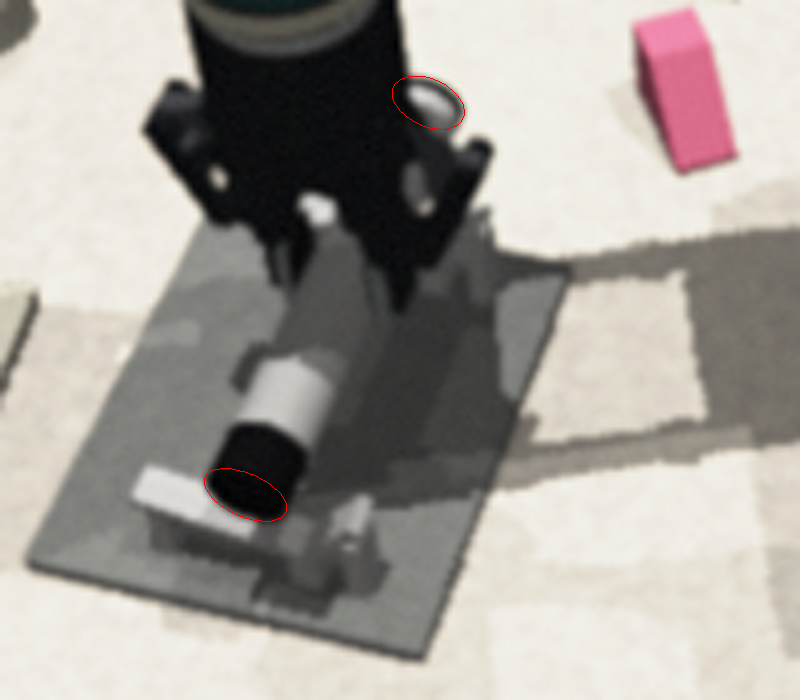

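The model of the tube in the gripper matches both views. Descending.

Emit:
{"op": "move_arm", "data": {
  "series": "0 0 0 0.01 -0.02 0.05 -1;0 0 0 0.01 -0.02 0.12 -1;0 0 0 0.01 -0.02 0.2 -1;0 0 0 0.01 -0.02 0.27 -1;0 0 0 0.01 -0.02 0.33 -1;0 0 0 0.01 -0.02 0.36 -1;0 0 0 0.01 -0.02 0.38 -1;0 0 0 0.01 -0.02 0.38 -1"
}}

```text
time: 11.8
tool_pos: [0.5344, 0.2742, 0.071]
tcp_rot: [3.141, 0.046, -0.001]
wrist_force: [-0.9, -0.1, -1.0]
width: 0.357
```

```bash
python3 plan.py .534 .2743 .062 1.7
python3 - <<'E'
from h import *
b=cam("side");save(b,"sd7");a=cam("scene");save(a,"sc7")
crop(b,130,220,160,140,5,"sd7a");crop(a,230,250,190,160,4,"sc7a")
E
```

```text
t11.80 q [0.43 0.3  1.92 0.   0.92 0.4 ] pos [0.5344 0.2742 0.071 ] xang 1.67 z [-0. -0. -1.] F [-0.9 -0.1 -1. ] w 0.357
TURN [ 0.0001  0.0002 -0.0002] SHIFT/100mm [-0.004 -0.001  0.09 ]
```

View pics/sd7a.png

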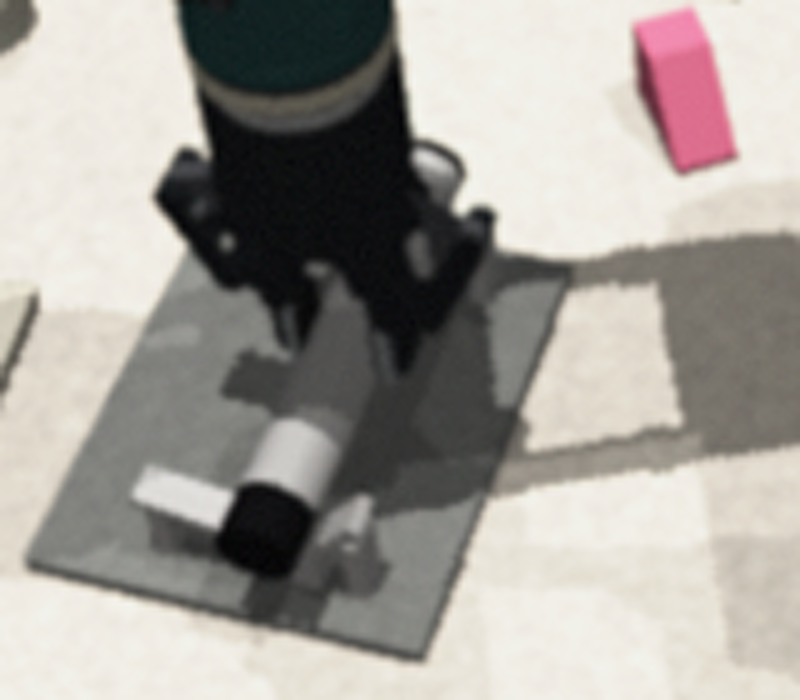

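View pics/sc7a.png

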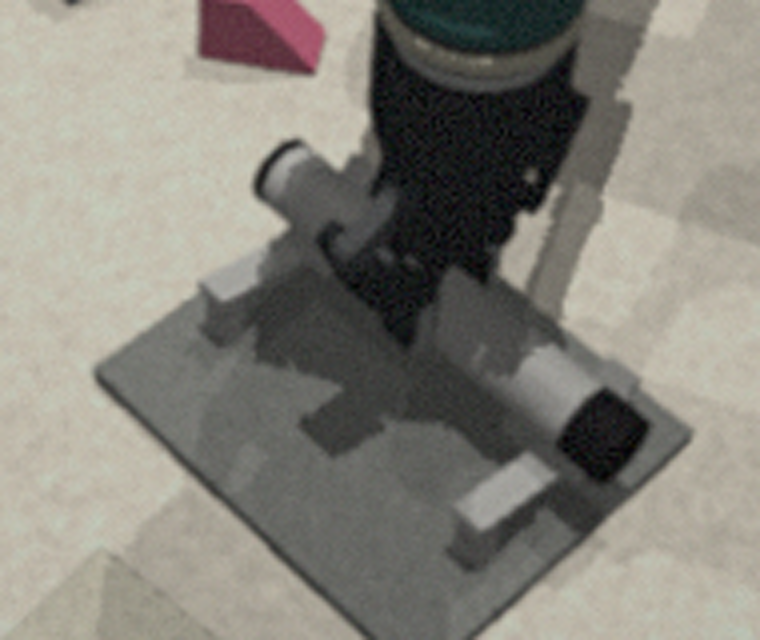

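The tube is above the V and aligned with it. Lowering slowly.

Emit:
{"op": "move_arm", "data": {
  "series": "0 0 0 0 0 0.01 -1;0 0 0 0 0 0.02 -1;0 0 0 0 0 0.03 -1;0 0 0 0 0 0.04 -1;0 0 0 0 0 0.05 -1;0 0 0 0 0 0.06 -1;0 0 0 0 0 0.07 -1;0 0 0 0 0 0.07 -1"
}}

```text
time: 12.7
tool_pos: [0.5344, 0.2742, 0.0641]
tcp_rot: [3.141, 0.046, -0.001]
wrist_force: [-1.0, -0.3, -1.9]
width: 0.353
```

```bash
python3 plan.py .534 .2743 .062 1.7
python3 - <<'E'
from workcell import bot
print(bot.read_state()["torque"])
E
```

```text
t12.70 q [0.43 0.31 1.93 0.   0.91 0.4 ] pos [0.5344 0.2742 0.0641] xang 1.67 z [-0. -0. -1.] F [-1.  -0.3 -1.9] w 0.353
TURN [ 0.0001  0.0002 -0.0002] SHIFT/100mm [-0.004 -0.001  0.021]
[-0.01277882  0.00903049 -0.03410244]
```

Emit:
{"op": "move_arm", "data": {
  "series": "0 0 0 0 0 0.01 -1;0 0 0 0 0 0.015 -1;0 0 0 0 0 0.02 -1;0 0 0 0 0 0.025 -1;0 0 0 0 0 0.03 -1;0 0 0 0 0 0.03 -1;0 0 0 0 0 0.03 -1;0 0 0 0 0 0.03 -1"
}}

```text
time: 13.5
tool_pos: [0.5346, 0.2743, 0.062]
tcp_rot: [-3.141, -0.046, -0.0]
wrist_force: [-2.7, -1.3, 5.3]
width: 0.348
```

Emit:
{"op": "move_arm", "data": {
  "series": "0 0 0 -0.004 0 0 -1;0 0 0 -0.008 0 0 -1;0 0 0 -0.012 0 0 -1;0 0 0 -0.015 0 0 -1;0 0 0 -0.015 0 0 -1;0 0 0 -0.015 0 0 -1;0 0 0 -0.015 0 0 -1;0 0 0 -0.015 0 0 -1"
}}

```text
time: 14.3
tool_pos: [0.5341, 0.2745, 0.062]
tcp_rot: [-3.141, -0.046, -0.004]
wrist_force: [2.1, -2.4, 5.3]
width: 0.354
```

Run:
```python
from h import *
s=bot.read_state();print(s["wrist_force"],s["torque"],s["tool_pos"])
b=cam("side");save(b,"sd8");a=cam("scene");save(a,"sc8")
crop(b,130,220,160,140,5,"sd8a");crop(a,230,250,190,160,4,"sc8a")
s=bot.read_state();print(s["wrist_force"],s["torque"],s["tool_pos"])
```

```text
[ 2.0526394  -2.40994349  5.26057023] [-0.34273148 -0.28433093 -0.02273521] [0.534137   0.27446534 0.0619795 ]
[ 0.95269883 -2.14256883  5.87415841] [-0.30262453 -0.31026192 -0.06472104] [0.53416732 0.27444825 0.06195718]
```

View pics/sd8a.png

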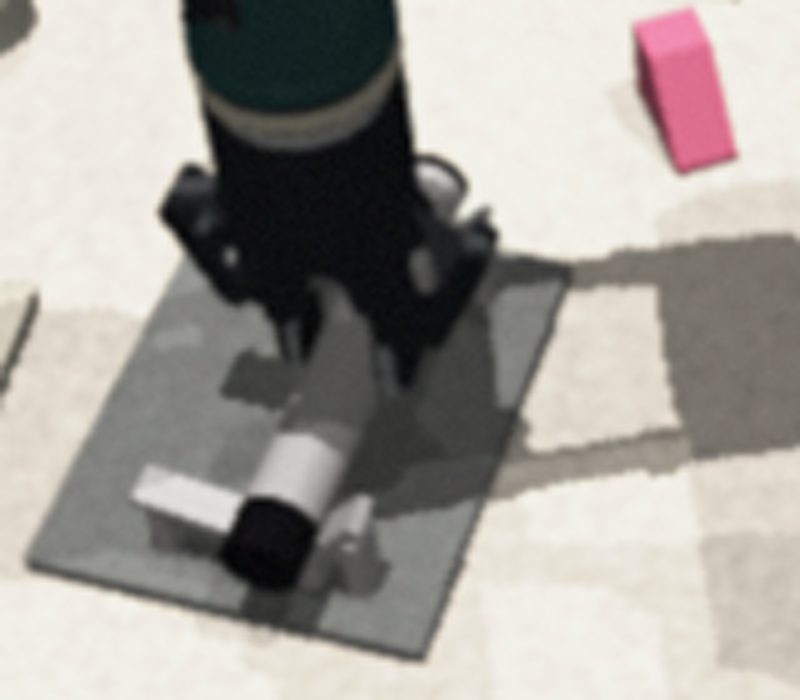

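View pics/sc8a.png

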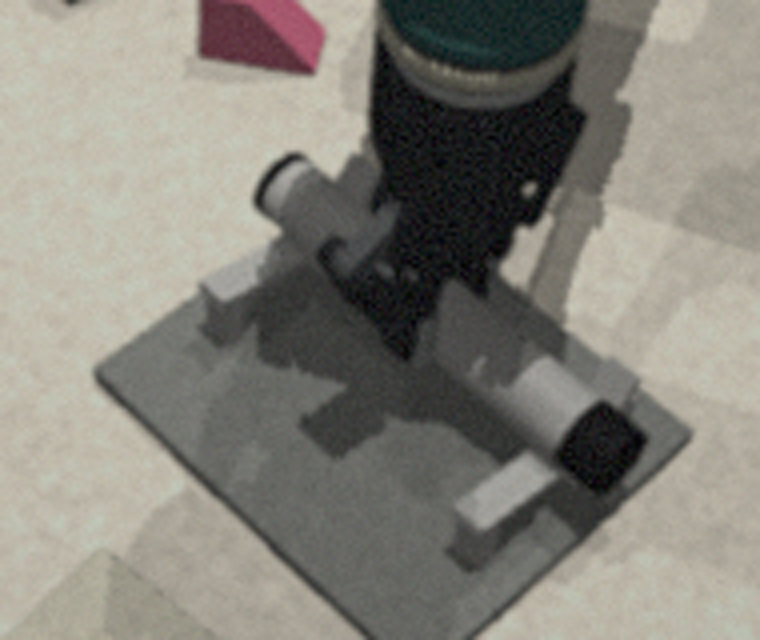

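Contact on both flanks: Fx changed sign and Fz is about 6 N. Lowering a hair more, then opening gently.

Emit:
{"op": "move_arm", "data": {
  "series": "0 0 0 0 0 0.004 -1;0 0 0 0 0 0.004 -1;0 0 0 0 0 0.004 -0.27;0 0 0 0 0 0.004 -0.22;0 0 0 0 0 0.004 -0.15;0 0 0 0 0 0.004 0;0 0 0 0 0 0.004 0.2;0 0 0 0 0 0.004 0.3"
}}

```text
time: 15.2
tool_pos: [0.5327, 0.2742, 0.0605]
tcp_rot: [3.141, 0.046, -0.001]
wrist_force: [0.8, -0.4, 0.4]
width: 0.651
```

Run:
```python
from h import *
s=bot.read_state();print(s["wrist_force"],s["torque"],s["tool_pos"],s["width"])
b=cam("side");save(b,"sd9");a=cam("scene");save(a,"sc9")
crop(b,130,220,160,140,5,"sd9a");crop(a,230,250,190,160,4,"sc9a")
```

```text
[ 0.78617075 -0.38371547  0.40550322] [-0.02224866  0.01544185  0.02233072] [0.53272126 0.27420023 0.06050228] 0.6512921014867935
```

View pics/sd9a.png

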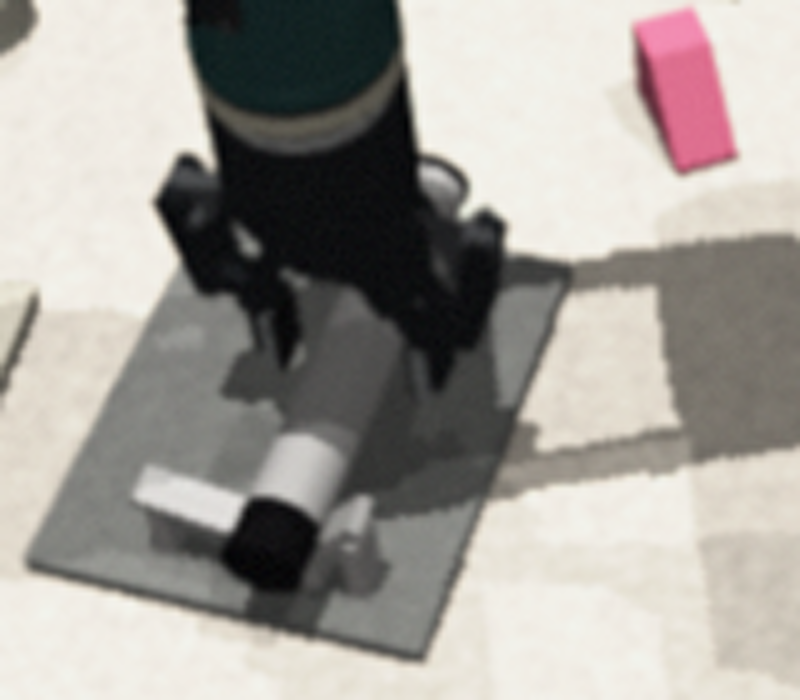

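The tube stayed in the V. Retreating straight up.

Emit:
{"op": "move_arm", "data": {
  "series": "0 0 0 0 0 -0.05 0.3;0 0 0 0 0 -0.12 0.4;0 0 0 0 0 -0.22 0.5;0 0 0 0 0 -0.35 0.8;0 0 0 0 0 -0.5 1;0 0 0 0 0 -0.66 1;0 0 0 0.02 0.1 -0.83 1;0 0 0 0.04 0.2 -1 1"
}}

```text
time: 16.1
tool_pos: [0.5379, 0.254, 0.1629]
tcp_rot: [-3.141, -0.047, -0.002]
wrist_force: [-0.5, -0.2, 0.4]
width: 1.0
```

```bash
python3 plan.py .4995 -.029 .2 90.5
python3 - <<'E'
from fit import *
a=cam("scene");save(a,"sc10");b=cam("side");save(b,"sd10")
S=[.5338,.2743,np.radians(1.7)];t=np.linspace(0,2*np.pi,60)
for c,fn,o,w,h,k in((a,"sc10o",(230,250),190,160,4),(b,"sd10o",(130,220),160,140,5)):
    im=cv2.resize(c["pixels"][o[1]:o[1]+h,o[0]:o[0]+w,::-1],None,fx=k,fy=k,interpolation=cv2.INTER_CUBIC)
    for s in(-100,100):
        P=T2(S,[(16*np.cos(q),s,50+16*np.sin(q)) for q in t])
        cv2.polylines(im,[((w2p(c,P)+.5-o)*k).round().astype(int)],True,(0,0,255),1)
    cv2.imwrite("pics/"+fn+".png",im)
E
```

```text
t16.10 q [ 0.4   0.19  1.87 -0.    1.08  0.37] pos [0.5379 0.254  0.1629] xang 1.73 z [ 0.001  0.    -1.   ] F [-0.5 -0.2  0.4] w 1.0
TURN [ 3.000e-04 -4.000e-04 -7.398e-01] SHIFT/100mm [-0.469  2.817 -0.372]
```

View pics/sc10o.png

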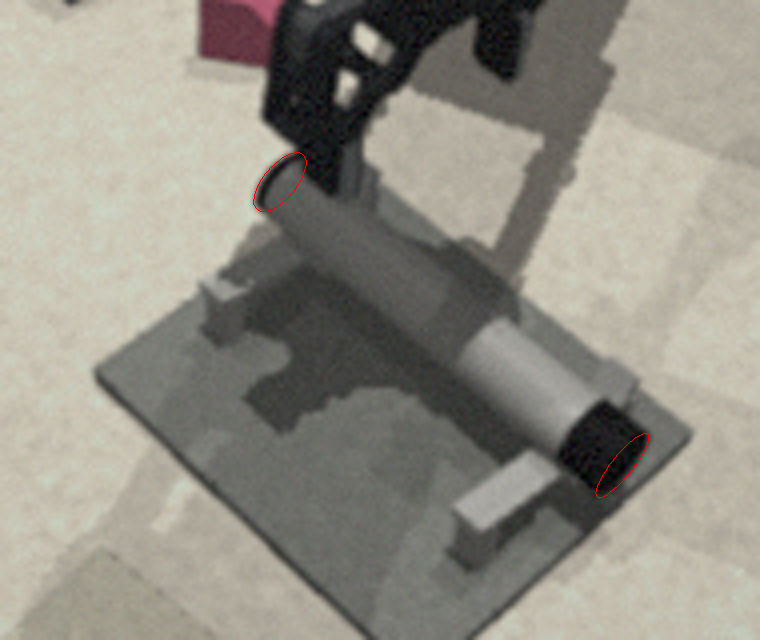

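View pics/sd10o.png

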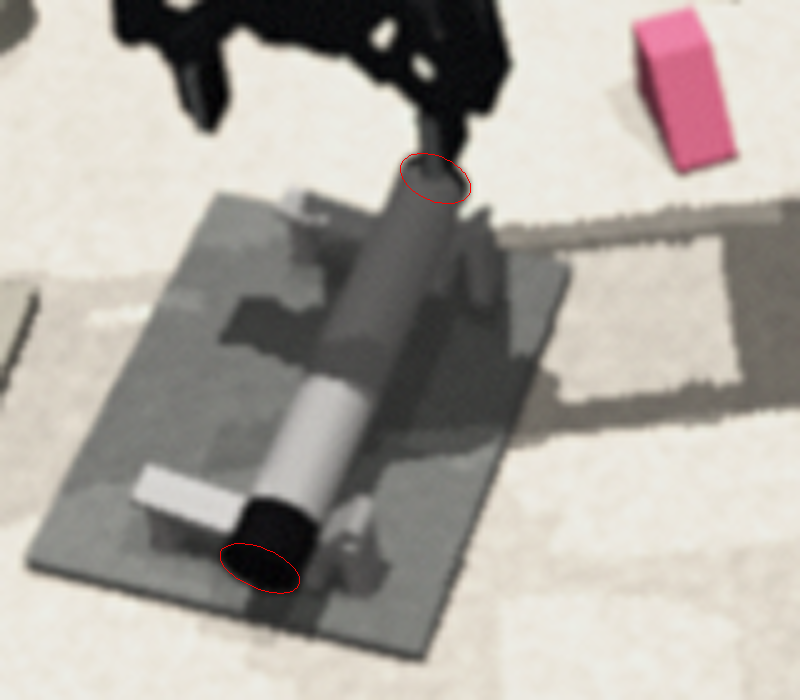

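The tube is seated, with its ends where the seat model predicts. Moving to the chock.

Emit:
{"op": "move_arm", "data": {
  "series": "0 0 -0.04 -0.02 0.12 -0.02 1;0 0 -0.08 -0.04 0.25 -0.05 1;0 0 -0.13 -0.06 0.38 -0.08 1;0 0 -0.18 -0.08 0.5 -0.12 1;0 0 -0.23 -0.1 0.62 -0.15 1;0 0 -0.28 -0.12 0.75 -0.18 1;0 0 -0.33 -0.14 0.88 -0.2 1;0 0 -0.37 -0.16 1 -0.22 1"
}}

```text
time: 17.0
tool_pos: [0.5241, 0.1532, 0.1826]
tcp_rot: [-2.889, -1.235, 0.001]
wrist_force: [0.3, 0.1, -0.4]
width: 1.001
```

```bash
python3 plan.py .4995 -.029 .2 90.5
```

```text
t17.00 q [ 0.24  0.08  1.96  0.    1.11 -0.57] pos [0.5241 0.1532 0.1826] xang 46.29 z [-0.001 -0.    -1.   ] F [ 0.3  0.1 -0.4] w 1.001
TURN [-3.000e-04  2.000e-04 -3.684e-01] SHIFT/100mm [-1.487  1.081 -0.173]
```

Emit:
{"op": "move_arm", "data": {
  "series": "0 0 -0.04 -0.12 0.09 -0.02 1;0 0 -0.08 -0.25 0.18 -0.04 1;0 0 -0.13 -0.38 0.27 -0.06 1;0 0 -0.18 -0.5 0.36 -0.08 1;0 0 -0.23 -0.62 0.45 -0.1 1;0 0 -0.28 -0.75 0.54 -0.12 1;0 0 -0.33 -0.88 0.63 -0.14 1;0 0 -0.368 -1 0.72 -0.16 1"
}}

```text
time: 17.8
tool_pos: [0.5065, 0.0313, 0.1986]
tcp_rot: [-2.212, -2.23, 0.001]
wrist_force: [-0.4, -0.0, -0.7]
width: 0.999
```

```bash
python3 plan.py .4995 -.029 .2 90.5
```

```text
t17.80 q [ 0.01 -0.01  2.02  0.    1.14 -1.57] pos [0.5065 0.0313 0.1986] xang 90.44 z [-0.001  0.    -1.   ] F [-0.4 -0.  -0.7] w 0.999
TURN [-0.0004 -0.     -0.0005] SHIFT/100mm [-0.602 -0.074 -0.014]
```

Emit:
{"op": "move_arm", "data": {
  "series": "0 0 0 -0.1 -0.01 0 1;0 0 0 -0.2 -0.03 0 1;0 0 0 -0.32 -0.04 0 1;0 0 0 -0.44 -0.05 0 1;0 0 0 -0.53 -0.06 0 1;0 0 0 -0.59 -0.07 0 1;0 0 0 -0.6 -0.07 0 1;0 0 0 -0.6 -0.07 0 1"
}}

```text
time: 18.6
tool_pos: [0.5003, -0.0281, 0.1989]
tcp_rot: [-2.217, -2.225, -0.0]
wrist_force: [0.0, -0.0, 0.4]
width: 0.999
```

```bash
python3 - <<'E'
from h import *
c=cam("wrist");save(c,"w11");crop(c,200,120,160,120,5,"w11a")
E
python3 plan.py .4995 -.029 .2 90.5
```

```text
t18.65 q [-0.11 -0.02  2.03  0.    1.14 -1.68] pos [ 0.5004 -0.0279  0.1989] xang 90.22 z [ 0.  0. -1.] F [ 0.6 -0.  -1. ] w 1.001
TURN [ 0.     -0.0001 -0.0023] SHIFT/100mm [-0.011 -0.009 -0.011]
```

View pics/w11.png

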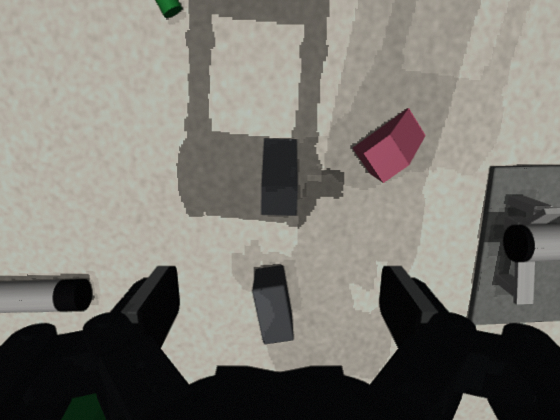

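View pics/w11a.png

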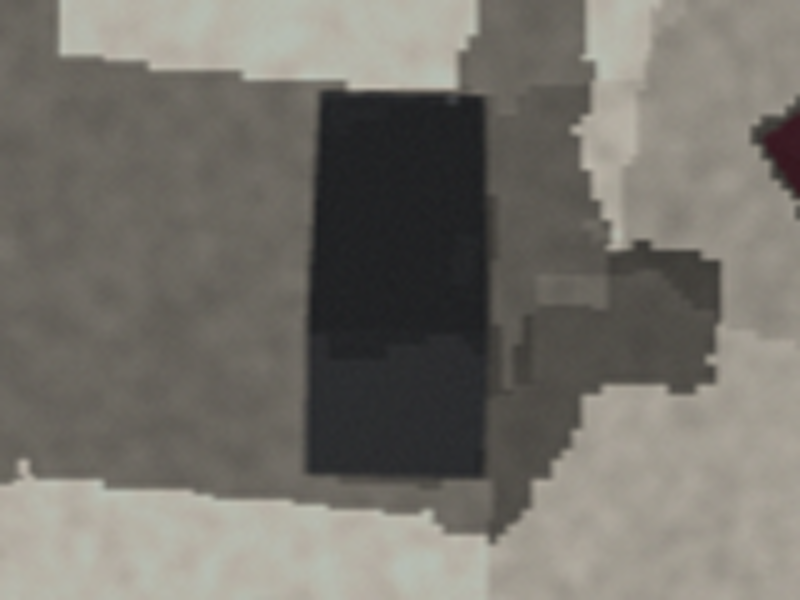

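The wrist view shows the wedge at columns 261–297, rows 138–215. The plain block is behind it at (273,305), and the pink wedge is at (390,145).

Run:
```python
from fit import *
c=load("w11")
o=[(c,[(-30,-15,4),(-30,15,4),(30,-15,45),(30,15,45)],cr(200,120,5,[(320,91),(487,93),(307,473),(487,475)]))]
C,r=fit(o,[.482,-.029,0]);print(C,np.degrees(C[2]),r.round(1).tolist())
print("grasp",T2(C,[(17.5,0,0)]))
for uv in((254,268),(284,266),(264,342),(293,341)):print(p2w(c,uv,.045).round(3))
```

```text
[ 0.4830856  -0.02678087 -0.01482303] -0.8492971877945438 [[0.1, -0.2], [-0.2, 0.0], [0.1, -0.0], [-0.0, 0.2]]
grasp [[ 0.50058368 -0.02704027  0.        ]]
[ 0.562 -0.049  0.045]
[ 0.56  -0.023  0.045]
[ 0.639 -0.041  0.045]
[ 0.638 -0.014  0.045]
```

```bash
python3 plan.py .5003 -.0272 .032 89.3
```

```text
t18.65 q [-0.11 -0.02  2.03  0.    1.14 -1.68] pos [ 0.5004 -0.0279  0.1989] xang 90.22 z [ 0.  0. -1.] F [ 0.6 -0.  -1. ] w 1.001
TURN [ 0.     -0.0001  0.0077] SHIFT/100mm [ 7.000e-03 -1.000e-03  1.669e+00]
```

Emit:
{"op": "move_arm", "data": {
  "series": "0 0 0.004 0.01 0 0.12 1;0 0 0.008 0.01 0 0.25 1;0 0 0.008 0.01 0 0.4 1;0 0 0.008 0.01 0 0.55 1;0 0 0.008 0.01 0 0.7 1;0 0 0.008 0.01 0 0.85 1;0 0 0.008 0.01 0 0.95 1;0 0 0.008 0.01 0 1 1"
}}

```text
time: 19.45
tool_pos: [0.4989, -0.0267, 0.0968]
tcp_rot: [-2.233, -2.206, 0.003]
wrist_force: [-0.5, 0.1, 0.1]
width: 0.997
```

Emit:
{"op": "move_arm", "data": {
  "series": "0 0 0 0 0 0.12 1;0 0 0 0 0 0.25 1;0 0 0 0 0 0.4 1;0 0 0 0 0 0.52 1;0 0 0 0 0 0.6 1;0 0 0 0 0 0.65 1;0 0 0 0 0 0.67 1;0 0 0 0 0 0.67 1"
}}

```text
time: 20.25
tool_pos: [0.5004, -0.0271, 0.0319]
tcp_rot: [2.235, 2.207, 0.0]
wrist_force: [1.2, 0.5, 0.4]
width: 1.0
```

```bash
python3 plan.py .5003 -.0272 .032 89.3
python3 - <<'E'
from h import *
c=cam("wrist");save(c,"w12");c=cam("side");save(c,"sd12");crop(c,210,150,120,90,6,"sd12a")
E
```

```text
t20.25 q [-0.1   0.19  2.16 -0.    0.8  -1.66] pos [ 0.5004 -0.0271  0.0319] xang 89.28 z [ 0. -0. -1.] F [1.2 0.5 0.4] w 1.0
TURN [ 0.0001  0.     -0.0002] SHIFT/100mm [-0.001 -0.001 -0.001]
```

View pics/w12.png

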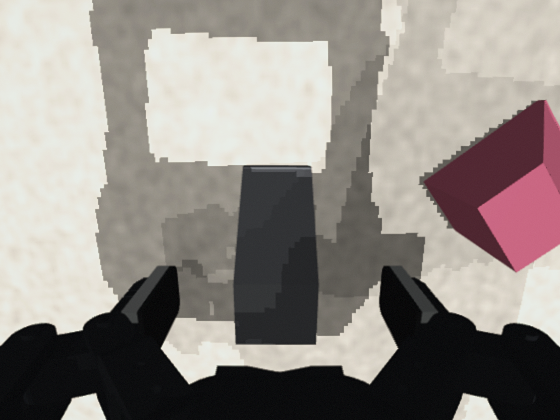

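View pics/sd12a.png

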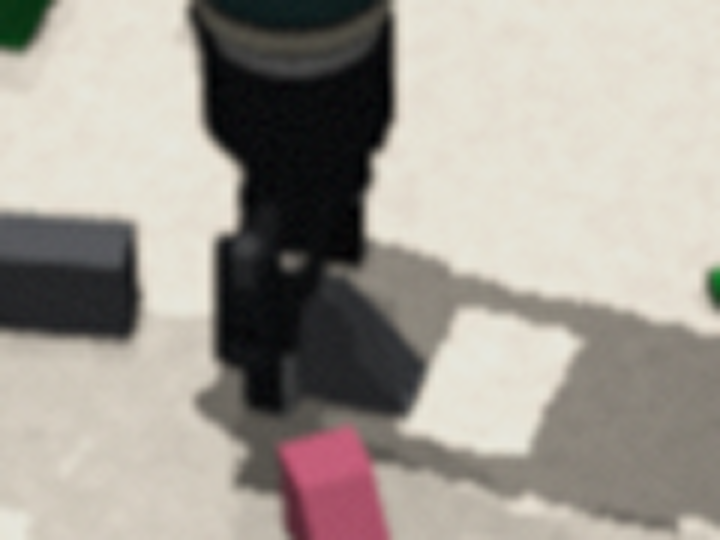

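The jaws straddle the thick part of the wedge and clear the pink one. Closing, then lifting.

Emit:
{"op": "move_arm", "data": {
  "series": "0 0 0 0 0 0 0.3;0 0 0 0 0 0 0;0 0 0 0 0 0 -0.2;0 0 0 0 0 0 -0.6;0 0 0 0 0 0 -1;0 0 0 0 0 0 -1;0 0 0 0 0 0 -1;0 0 0 0 0 0 -1",
  "squeeze": 50
}}

```text
time: 21.15
tool_pos: [0.5007, -0.0271, 0.0322]
tcp_rot: [2.235, 2.207, 0.001]
wrist_force: [0.3, 0.9, 4.3]
width: 0.343
```

Emit:
{"op": "move_arm", "data": {
  "series": "0 0 0 0 0 -0.08 -1;0 0 0 0 0 -0.2 -1;0 0 0 0 0 -0.33 -1;0 0 0 0 0 -0.47 -1;0 0 0 0 0 -0.61 -1;0 0 0 0 0 -0.75 -1;0 0 0 0 0 -0.88 -1;0 0 0 0 0 -1 -1"
}}

```text
time: 21.95
tool_pos: [0.5005, -0.0271, 0.1334]
tcp_rot: [2.235, 2.207, 0.001]
wrist_force: [-0.7, -0.7, -1.3]
width: 0.346
```

```bash
python3 - <<'E'
from h import *
c=cam("wrist");save(c,"w13");crop(c,190,120,180,150,4.4,"w13a")
c=cam("side");save(c,"sd13");crop(c,210,110,120,100,6,"sd13a")
E
python3 plan.py .6096 .2765 .15 91.7
```

```text
t22.05 q [-0.1   0.04  2.09  0.    1.   -1.66] pos [ 0.5019 -0.0272  0.1343] xang 89.28 z [ 0.004 -0.    -1.   ] F [-0.2 -0.6 -0.7] w 0.344
TURN [ 0.002   0.0002 -0.0202] SHIFT/100mm [ 3.051  1.039 -0.153]
```

View pics/w13a.png

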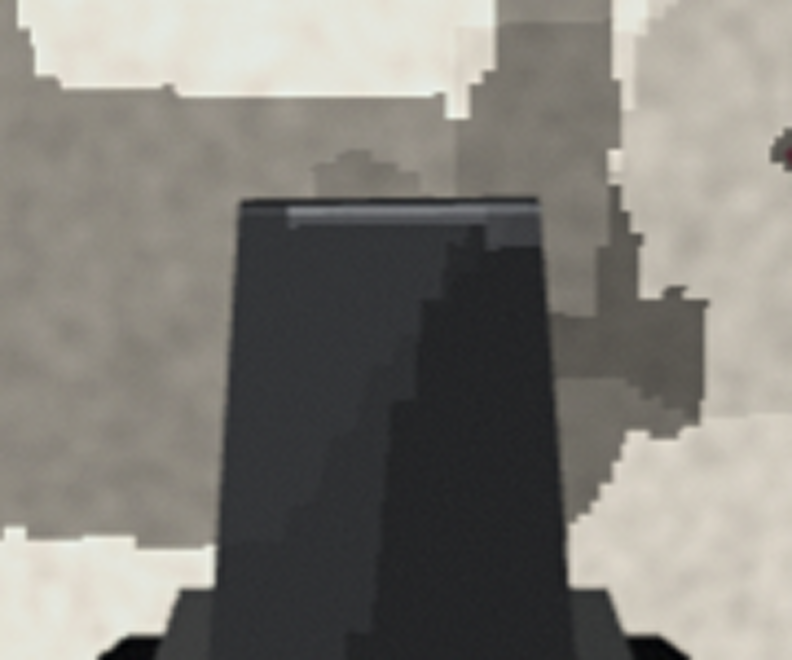

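View pics/sd13a.png

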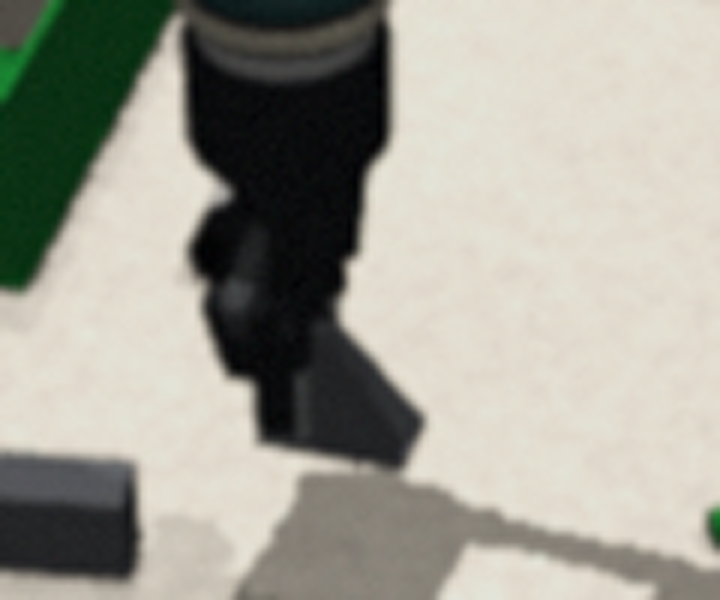

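The wedge is held level. Carrying it over.

Emit:
{"op": "move_arm", "data": {
  "series": "0 0 0 0.12 0.04 -0.02 -1;0 0 0 0.25 0.08 -0.04 -1;0 0 -0.004 0.38 0.13 -0.06 -1;0 0 -0.008 0.5 0.18 -0.08 -1;0 0 -0.012 0.62 0.23 -0.1 -1;0 0 -0.016 0.75 0.28 -0.12 -1;0 0 -0.02 0.88 0.34 -0.15 -1;0 0 -0.02 1 0.4 -0.18 -1"
}}

```text
time: 22.85
tool_pos: [0.5421, 0.0737, 0.1501]
tcp_rot: [-2.188, -2.254, 0.0]
wrist_force: [0.3, -0.3, -0.6]
width: 0.341
```

Emit:
{"op": "move_arm", "data": {
  "series": "0 0 0 0.12 0.05 0 -1;0 0 0 0.25 0.1 0 -1;0 0 0 0.38 0.15 0 -1;0 0 0 0.5 0.2 0 -1;0 0 0 0.62 0.25 0 -1;0 0 0 0.75 0.3 0 -1;0 0 0 0.88 0.35 0 -1;0 0 0 1 0.4 0 -1"
}}

```text
time: 23.65
tool_pos: [0.579, 0.1747, 0.1498]
tcp_rot: [-2.189, -2.254, 0.0]
wrist_force: [0.5, 0.3, -1.4]
width: 0.347
```

```bash
python3 plan.py .6113 .2766 .12 91.7
```

```text
t23.65 q [ 0.25  0.22  1.86  0.    1.06 -1.35] pos [0.579  0.1747 0.1498] xang 91.68 z [-0.  0. -1.] F [ 0.5  0.3 -1.4] w 0.347
TURN [-0.     -0.     -0.0001] SHIFT/100mm [1.009 0.353 0.298]
```

Emit:
{"op": "move_arm", "data": {
  "series": "0 0 0 0.12 0.06 0 -1;0 0 0 0.25 0.12 0 -1;0 0 0 0.38 0.18 0.02 -1;0 0 0 0.52 0.24 0.06 -1;0 0 0 0.68 0.3 0.12 -1;0 0 0 0.84 0.34 0.2 -1;0 0 0 0.96 0.35 0.27 -1;0 0 0 1 0.35 0.3 -1"
}}

```text
time: 24.45
tool_pos: [0.6098, 0.2759, 0.118]
tcp_rot: [-2.186, -2.254, 0.003]
wrist_force: [0.4, -0.3, -2.1]
width: 0.342
```

```bash
python3 - <<'E'
from h import *
c=cam("wrist");save(c,"w14")
c=cam("side");save(c,"sd14");crop(c,110,200,160,140,5,"sd14a")
E
python3 plan.py .6113 .2766 .045 91.7
```

```text
t24.55 q [ 0.39  0.36  1.74 -0.    1.04 -1.21] pos [0.6096 0.275  0.1185] xang 91.74 z [-0.002 -0.001 -1.   ] F [ 0.1 -0.4 -1.4] w 0.344
TURN [-0.0011  0.0005  0.0004] SHIFT/100mm [0.017 0.019 0.734]
```

View pics/w14.png

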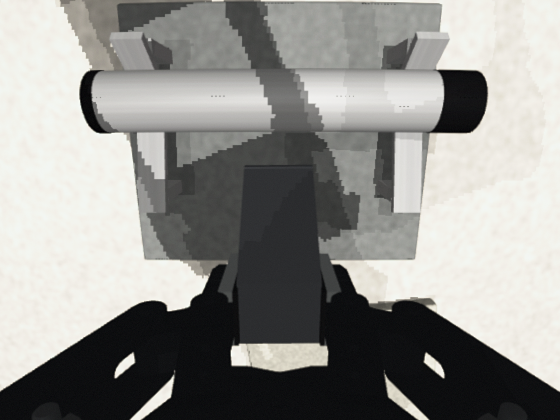

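View pics/sd14a.png

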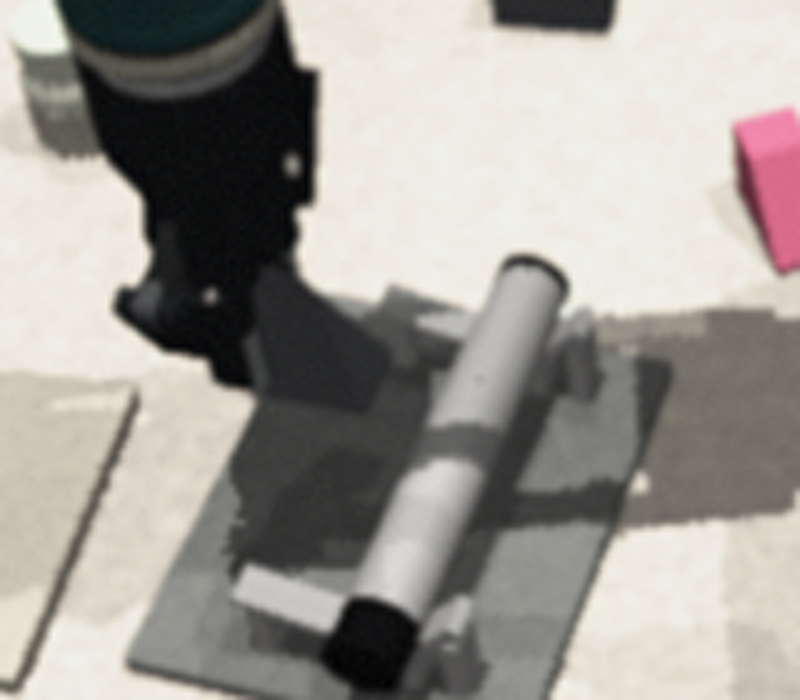

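Excellent view: the tube spans columns 79–488, over both cradles, and the wedge is in the middle. I'll measure the tube's centring and the stand pose.

Run:
```python
from h import *
c=load("w14");crop(c,60,50,230,170,3.4,"w14l");crop(c,290,50,230,170,3.4,"w14r")
for z in(.05,):
    A=p2w(c,(80,101),z);B=p2w(c,(488,101),z);print(A,B,np.linalg.norm(A-B),(A+B)/2,np.degrees(np.arctan2(*(B-A)[[1,0]])))
from fit import *
S=[.534,.2745,np.radians(1.7)]
print(w2p(c,T2(S,[(110,-100,10),(110,100,10),(62,-83,46.8),(62,-67,46.8),(62,67,46.8),(62,83,46.8),(-60,-100,10),(-60,100,10)])).round(1))
```

```text
[0.53666485 0.16795997 0.05      ] [0.52990162 0.3860838  0.05      ] 0.21822866202315205 [0.53328323 0.27702188 0.05      ] 91.77596699923232
[[142.2 260.9]
 [416.1 261.1]
 [137.8 211.7]
 [164.8 211.8]
 [393.8 212. ]
 [420.7 212. ]
 [114.5   1.5]
 [444.4   1.8]]
```

View pics/w14l.png

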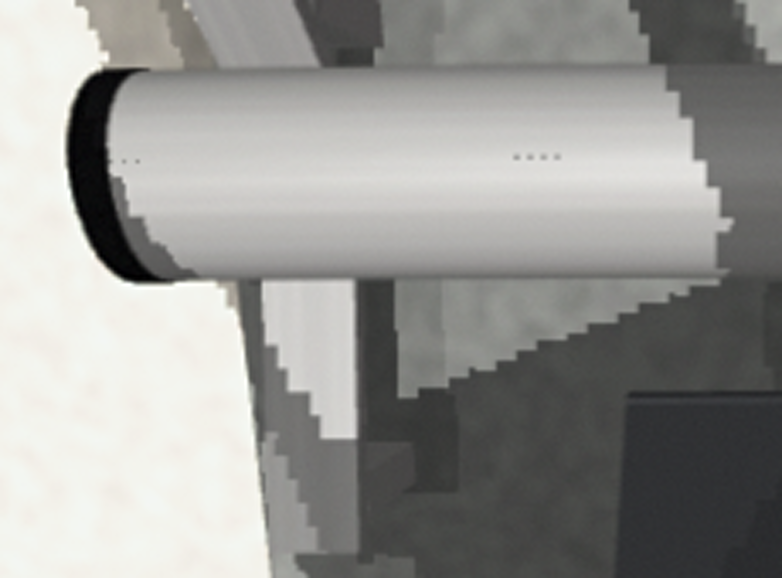

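View pics/w14r.png

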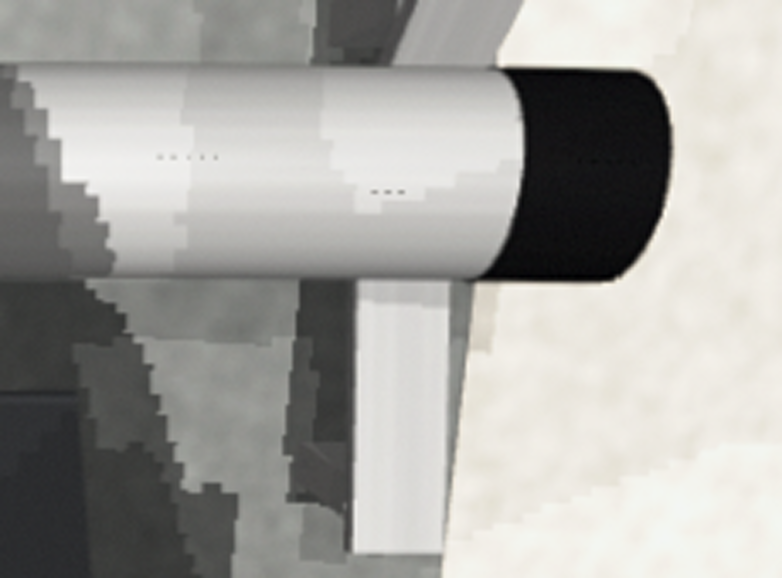

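The image puts the tube about 1–2 mm off centre, which is fine, and the stand pose is confirmed. Lowering the wedge.

Emit:
{"op": "move_arm", "data": {
  "series": "0 0 0 0 0.01 0.1 -1;0 0 0 0 0.01 0.2 -1;0 0 0 0 0.01 0.32 -1;0 0 0 0 0.01 0.44 -1;0 0 0 0 0.01 0.55 -1;0 0 0 0 0.01 0.64 -1;0 0 0 0 0.01 0.68 -1;0 0 0 0 0.01 0.68 -1"
}}

```text
time: 25.35
tool_pos: [0.6111, 0.2743, 0.0508]
tcp_rot: [-2.188, -2.253, 0.002]
wrist_force: [-0.3, -0.3, -1.1]
width: 0.347
```

```bash
python3 - <<'E'
from h import *
c=cam("wrist");save(c,"w15")
c=cam("side");save(c,"sd15");crop(c,110,200,160,140,5,"sd15a")
E
python3 plan.py .6113 .2755 .042 91.7
```

```text
t25.45 q [ 0.38  0.44  1.77 -0.    0.93 -1.22] pos [0.6119 0.2747 0.0521] xang 91.68 z [ 0.  0. -1.] F [-0.3 -0.5  0. ] w 0.347
TURN [ 0.0002 -0.0001 -0.0002] SHIFT/100mm [ 0.008 -0.006  0.101]
```

View pics/w15.png

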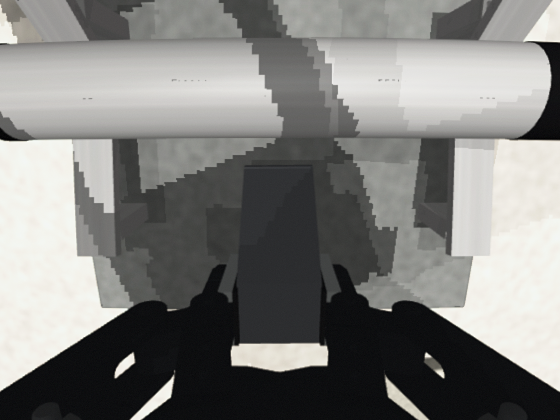

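View pics/sd15a.png

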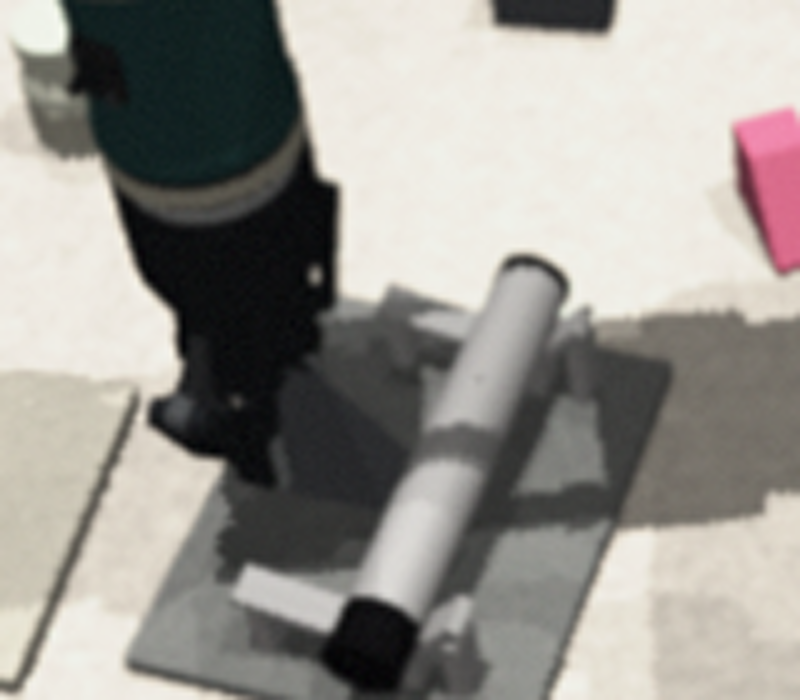

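Emit:
{"op": "move_arm", "data": {
  "series": "0 0 0 0.01 0 0.02 -1;0 0 0 0.02 0 0.04 -1;0 0 0 0.02 0 0.06 -1;0 0 0 0.02 0 0.075 -1;0 0 0 0.02 0 0.085 -1;0 0 0 0.02 0 0.09 -1;0 0 0 0.02 0 0.09 -1;0 0 0 0.02 0 0.09 -1"
}}

```text
time: 26.25
tool_pos: [0.6117, 0.2766, 0.0429]
tcp_rot: [2.189, 2.254, 0.0]
wrist_force: [-0.1, 0.2, -1.3]
width: 0.341
```

```bash
python3 plan.py .6113 .2766 .042 91.7
```

```text
t26.25 q [ 0.39  0.45  1.78 -0.    0.92 -1.21] pos [0.6117 0.2766 0.0429] xang 91.68 z [ 0.  0. -1.] F [-0.1  0.2 -1.3] w 0.341
TURN [ 0.0001 -0.     -0.0002] SHIFT/100mm [ 0.001 -0.004  0.009]
```

Not in contact yet. Going down 1.5 mm more.

Emit:
{"op": "move_arm", "data": {
  "series": "0 0 0 0 0 0.005 -1;0 0 0 0 0 0.01 -1;0 0 0 0 0 0.015 -1;0 0 0 0 0 0.015 -1;0 0 0 0 0 0.015 -1;0 0 0 0 0 0.015 -1;0 0 0 0 0 0.015 -1;0 0 0 0 0 0.015 -1"
}}

```text
time: 27.05
tool_pos: [0.6118, 0.2766, 0.0423]
tcp_rot: [2.189, 2.254, 0.001]
wrist_force: [-2.7, -0.5, 5.9]
width: 0.345
```

Run:
```python
from workcell import bot
s=bot.read_state();print(s["wrist_force"],s["torque"],s["tool_pos"])
```

```text
[-2.67074544 -0.4824267   5.87779525] [-0.21408027  0.41200002 -0.01951305] [0.61179912 0.27661882 0.04229062]
```

The wedge is on the board (about 7 N down). Easing off a little and sliding 34 mm towards the tube.

Emit:
{"op": "move_arm", "data": {
  "series": "0 0 0 0 -0.03 -0.004 -1;0 0 0 0 -0.08 -0.005 -1;0 0 0 0 -0.14 -0.005 -1;0 0 0 0 -0.2 -0.005 -1;0 0 0 0 -0.26 -0.005 -1;0 0 0 0 -0.31 -0.005 -1;0 0 0 0 -0.34 -0.005 -1;0 0 0 0 -0.34 -0.005 -1"
}}

```text
time: 27.85
tool_pos: [0.5771, 0.2757, 0.0423]
tcp_rot: [-2.188, -2.254, 0.0]
wrist_force: [-0.9, 0.3, 6.7]
width: 0.345
```

Run:
```python
from h import *
s=bot.read_state();print(s["wrist_force"],s["torque"],s["tool_pos"])
c=cam("side");save(c,"sd16");crop(c,110,200,160,140,5,"sd16a")
c=cam("wrist");save(c,"w16")
```

```text
[-0.89557937  0.26054093  6.71100992] [0.00685228 0.04469682 0.03414867] [0.57709267 0.27568288 0.04225594]
```

View pics/sd16a.png

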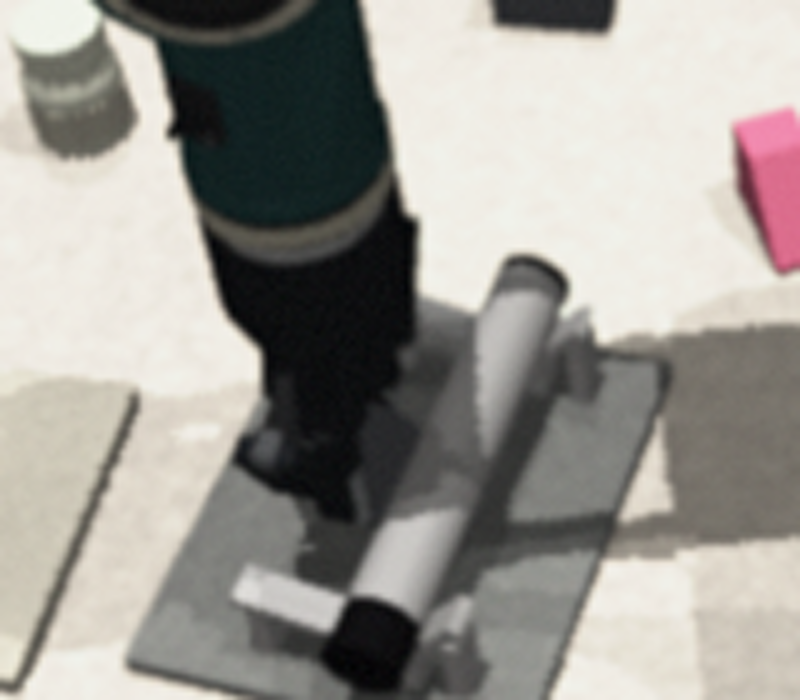

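View pics/w16.png

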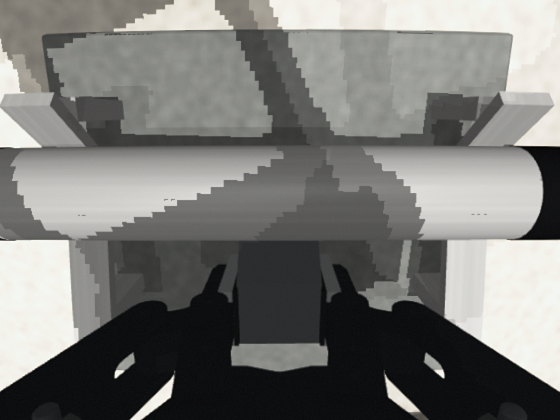

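About 5 mm to go. Sliding slowly and watching Fx.

Emit:
{"op": "move_arm", "data": {
  "series": "0 0 0 0 -0.005 0 -1;0 0 0 0 -0.01 0 -1;0 0 0 0 -0.015 0 -1;0 0 0 0 -0.02 0 -1;0 0 0 0 -0.025 0 -1;0 0 0 0 -0.03 0 -1;0 0 0 0 -0.035 0 -1;0 0 0 0 -0.04 0 -1"
}}

```text
time: 28.75
tool_pos: [0.5742, 0.2756, 0.0423]
tcp_rot: [2.188, 2.253, 0.002]
wrist_force: [2.9, -0.4, 5.2]
width: 0.342
```

Emit:
{"op": "move_arm", "data": {
  "series": "0 0 0 0 -0.005 0 -1;0 0 0 0 -0.01 0 -1;0 0 0 0 -0.01 0 -1;0 0 0 0 -0.01 0 -1;0 0 0 0 -0.01 0 -1;0 0 0 0 -0.01 0 -1;0 0 0 0 -0.01 0 -1;0 0 0 0 -0.01 0 -1"
}}

```text
time: 29.55
tool_pos: [0.5731, 0.2756, 0.0423]
tcp_rot: [2.188, 2.253, 0.001]
wrist_force: [2.9, -0.0, 4.5]
width: 0.346
```

Run:
```python
from h import *
s=bot.read_state();print(s["wrist_force"],s["torque"],s["tool_pos"])
c=cam("side");save(c,"sd17");crop(c,110,200,160,140,5,"sd17a")
```

```text
[ 2.89011478 -0.03216212  4.5022245 ] [-0.09137858 -0.41179992  0.03525705] [0.57309062 0.27555837 0.04228416]
```

View pics/sd17a.png

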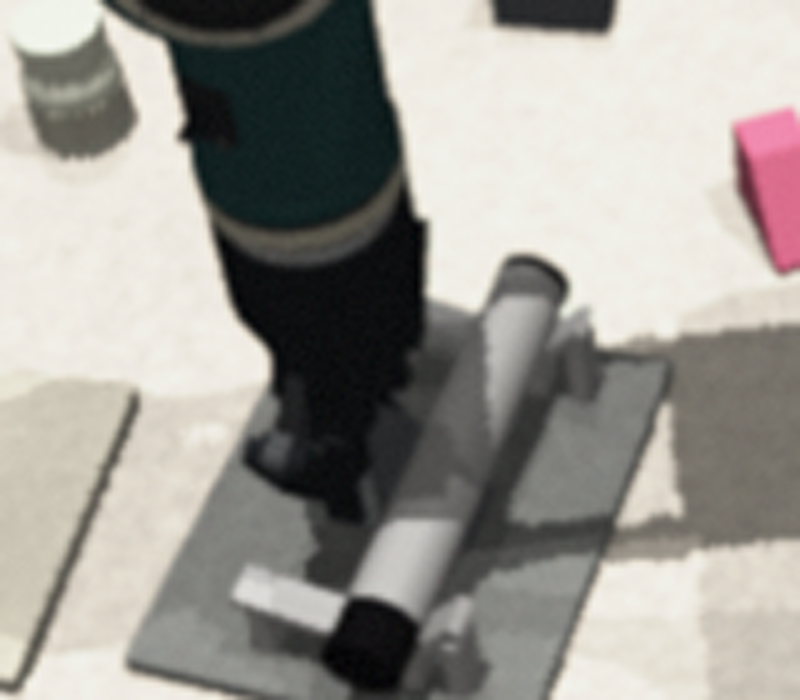

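Fx is steady at 2.9 N, so that is sliding friction and not contact yet. Continuing.

Emit:
{"op": "move_arm", "data": {
  "series": "0 0 0 0 -0.003 0 -1;0 0 0 0 -0.006 0 -1;0 0 0 0 -0.009 0 -1;0 0 0 0 -0.012 0 -1;0 0 0 0 -0.015 0 -1;0 0 0 0 -0.015 0 -1;0 0 0 0 -0.015 0 -1;0 0 0 0 -0.015 0 -1"
}}

```text
time: 30.4
tool_pos: [0.5716, 0.2755, 0.0423]
tcp_rot: [2.188, 2.253, 0.001]
wrist_force: [3.3, 1.0, 5.9]
width: 0.338
```

Emit:
{"op": "move_arm", "data": {
  "series": "0 0 0 0 -0.002 0 -1;0 0 0 0 -0.004 0 -1;0 0 0 0 -0.006 0 -1;0 0 0 0 -0.008 0 -1;0 0 0 0 -0.01 0 -1;0 0 0 0 -0.01 0 -1;0 0 0 0 -0.01 0 -1;0 0 0 0 -0.01 0 -1"
}}

```text
time: 31.2
tool_pos: [0.5711, 0.2755, 0.0423]
tcp_rot: [2.188, 2.253, 0.003]
wrist_force: [4.2, 0.3, 3.5]
width: 0.339
```

Emit:
{"op": "move_arm", "data": {
  "series": "0 0 0 0 -0.002 0 -1;0 0 0 0 -0.004 0 -1;0 0 0 0 -0.006 0 -1;0 0 0 0 -0.008 0 -1;0 0 0 0 -0.01 0 -1;0 0 0 0 -0.01 0 -1;0 0 0 0 -0.01 0 -1;0 0 0 0 -0.01 0 -1"
}}

```text
time: 32.0
tool_pos: [0.5705, 0.2755, 0.0423]
tcp_rot: [2.188, 2.253, 0.004]
wrist_force: [6.9, 0.6, 3.3]
width: 0.343
```

Run:
```python
from h import *
s=bot.read_state();print(s["wrist_force"],s["torque"],s["tool_pos"])
c=cam("side");save(c,"sd18");crop(c,110,200,160,140,5,"sd18a")
c=cam("scene");save(c,"sc18");crop(c,230,250,190,160,4,"sc18a")
c=cam("wrist");save(c,"w18")
s=bot.read_state();print(s["wrist_force"],s["torque"],s["tool_pos"])
```

```text
[6.92989688 0.58827079 3.31415263] [ 0.02747531 -0.86751812 -0.01038225] [0.57048891 0.27553482 0.04232056]
[5.91150413 0.07384073 4.06249249] [ 0.03447607 -0.85671766 -0.03899672] [0.57050855 0.27553713 0.04234028]
```

View pics/sd18a.png

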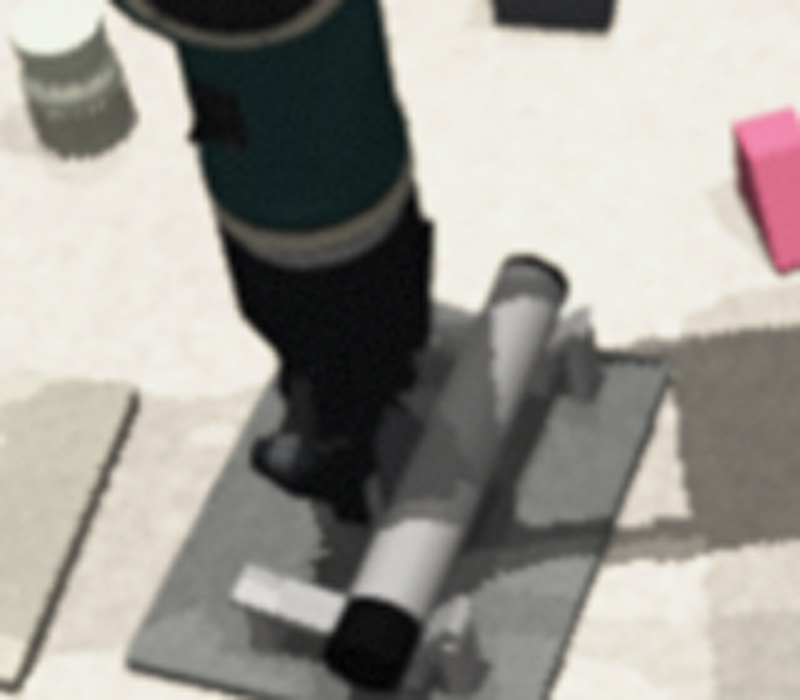

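View pics/sc18a.png

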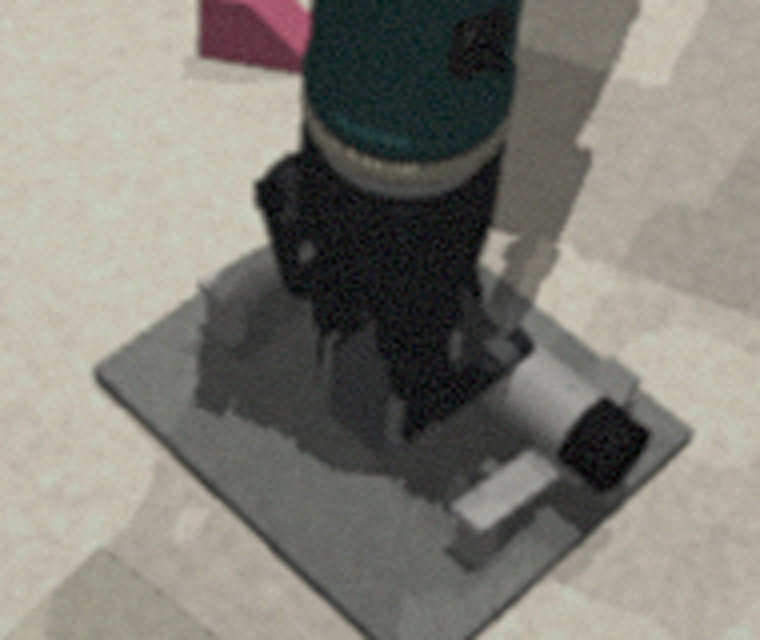

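View pics/w18.png

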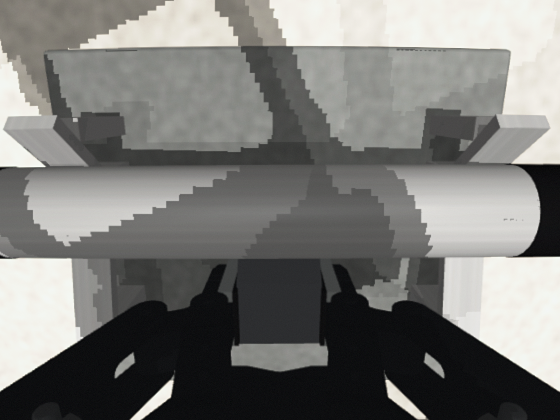

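Emit:
{"op": "move_arm", "data": {
  "series": "0 0 0 0 -0.004 0 -1;0 0 0 0 -0.008 0 -1;0 0 0 0 -0.012 0 -1;0 0 0 0 -0.015 0 -1;0 0 0 0 -0.015 0 -1;0 0 0 0 -0.015 0 -1;0 0 0 0 -0.015 0 -1;0 0 0 0 -0.015 0 -1"
}}

```text
time: 32.95
tool_pos: [0.569, 0.2755, 0.0423]
tcp_rot: [2.188, 2.253, 0.004]
wrist_force: [5.7, -0.4, 3.7]
width: 0.344
```

Run:
```python
from h import *
s=bot.read_state();print(s["wrist_force"],s["torque"],s["tool_pos"])
c=cam("wrist");save(c,"w19")
```

```text
[ 5.74190107 -0.35240176  3.6707044 ] [ 0.02410427 -0.88431444  0.0348611 ] [0.56901015 0.27550962 0.04233761]
```

View pics/w19.png

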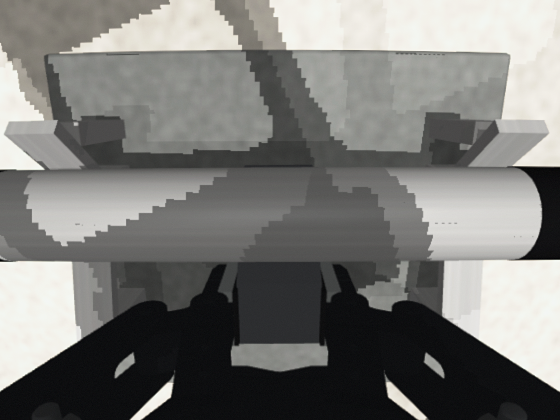

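Run:
```python
from h import *
for f in("w16","w18","w19"):
    c=load(f); crop(c,180,130,200,150,4,f+"c")
    print(f,c["cw"][:3,3])
c=load("w19"); print("tip",p2w(c,(280,165.5),.014))
# tube axis from tangents
for f,e in(("w16",(147.5,241)),("w18",(165,258.5)),("w19",(167,262))):
    c=load(f);o=c["cw"][:3,3]; 
    from scipy.optimize import fsolve
    d=[ (p2w(c,(280,v),0)-o) for v in e]
    # bisector distance
    a=[np.arctan2(-q[2],q[0]) for q in d]; m=sum(a)/2;h=abs(a[0]-a[1])/2;D=.016/np.sin(h)
    print(f,"tube axis x",o[0]+D*np.cos(m),"z",o[2]-D*np.sin(m), "at z=.05 x", o[0]+(o[2]-.05)/np.tan(m))
```

```text
w16 [0.50795292 0.27434333 0.16200741]
w18 [0.50087827 0.2741285  0.16179932]
w19 [0.49940079 0.27408405 0.16182204]
tip [0.52193812 0.27532714 0.014     ]
w16 tube axis x 0.5351413239760912 z 0.04697400156674625 at z=.05 x 0.5344261225491221
w18 tube axis x 0.5341480918439827 z 0.04860626046437251 at z=.05 x 0.5337384424523376
w19 tube axis x 0.533040311166407 z 0.050638482504208424 at z=.05 x 0.5332334894358651
```

View pics/w19c.png

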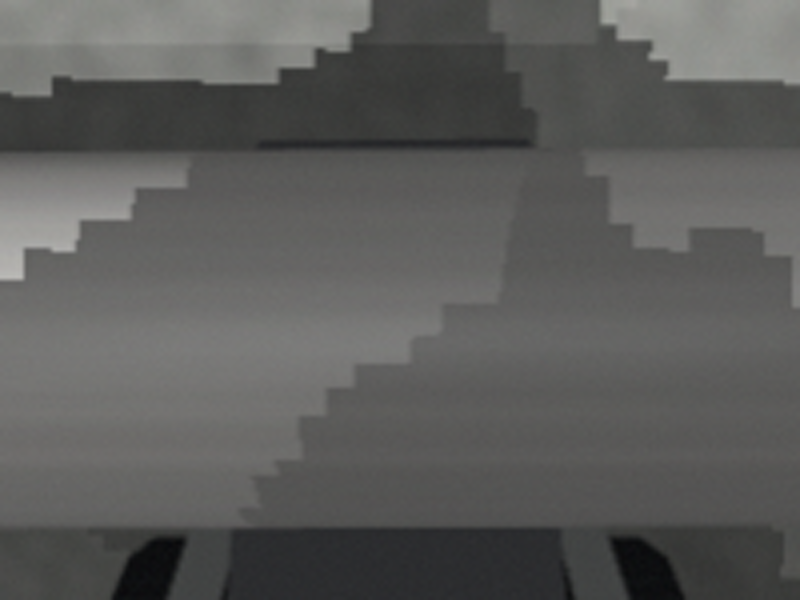

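View pics/w18c.png

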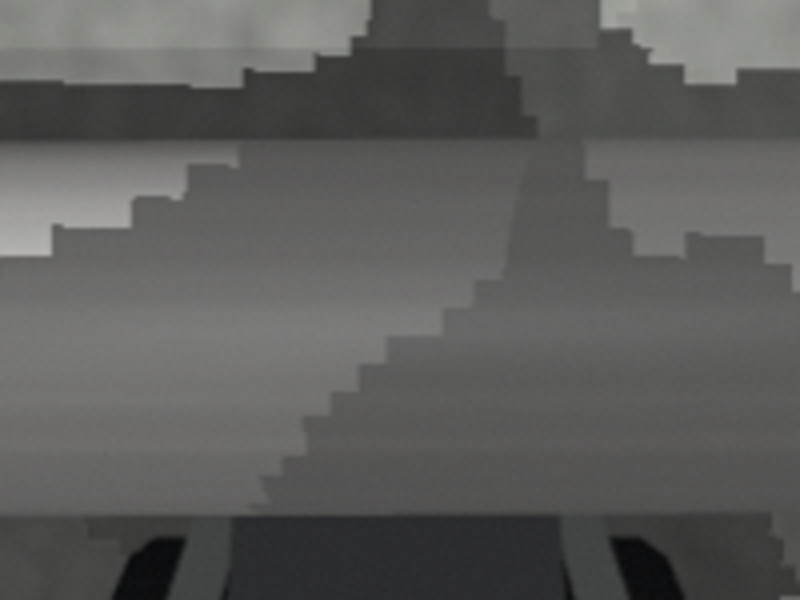

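Comparing frames w18 and w19, the tube has begun to shift towards the steep flank by about 0.5–1 mm, so I pushed slightly past contact. First touch was at TCP x ≈ 0.5713, which matches the predicted chock position of x = +20.3 mm. Backing off to that.

Emit:
{"op": "move_arm", "data": {
  "series": "0 0 0 0 0.005 0 -1;0 0 0 0 0.01 0 -1;0 0 0 0 0.015 0 -1;0 0 0 0 0.02 0 -1;0 0 0 0 0.025 0 -1;0 0 0 0 0.03 0 -1;0 0 0 0 0.03 0 -1;0 0 0 0 0.03 0 -1"
}}

```text
time: 33.8
tool_pos: [0.5692, 0.2755, 0.0423]
tcp_rot: [-2.188, -2.252, 0.003]
wrist_force: [-1.8, 0.4, 10.2]
width: 0.348
```

Run:
```python
from h import *
s=bot.read_state();print(s["wrist_force"],s["torque"],s["tool_pos"])
c=cam("wrist");save(c,"w20");crop(c,180,130,200,150,4,"w20c")
```

```text
[-1.77643626  0.38095986 10.18183423] [0.09814816 0.23212406 0.05185909] [0.5692059  0.27552788 0.04228217]
```

View pics/w20c.png

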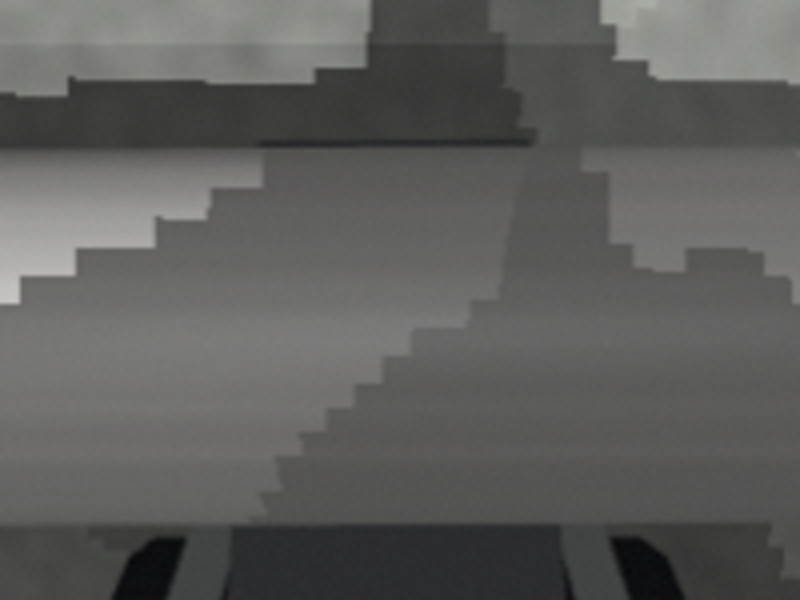

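Emit:
{"op": "move_arm", "data": {
  "series": "0 0 0 0 0.004 -0.004 -1;0 0 0 0 0.008 -0.006 -1;0 0 0 0 0.012 -0.006 -1;0 0 0 0 0.016 -0.006 -1;0 0 0 0 0.02 -0.006 -1;0 0 0 0 0.02 -0.006 -1;0 0 0 0 0.02 -0.006 -1;0 0 0 0 0.02 -0.006 -1"
}}

```text
time: 34.65
tool_pos: [0.5693, 0.2755, 0.0423]
tcp_rot: [-2.186, -2.25, 0.008]
wrist_force: [-5.9, 1.8, 11.5]
width: 0.34
```

Run:
```python
from h import *
s=bot.read_state();print(s["wrist_force"],s["torque"],s["tool_pos"])
c=cam("wrist");save(c,"w21");crop(c,180,130,200,150,4,"w21c")
```

```text
[-5.93965121  1.7923589  11.4516425 ] [0.20521411 0.90720466 0.02032652] [0.56934587 0.27551666 0.04228299]
```

View pics/w21c.png

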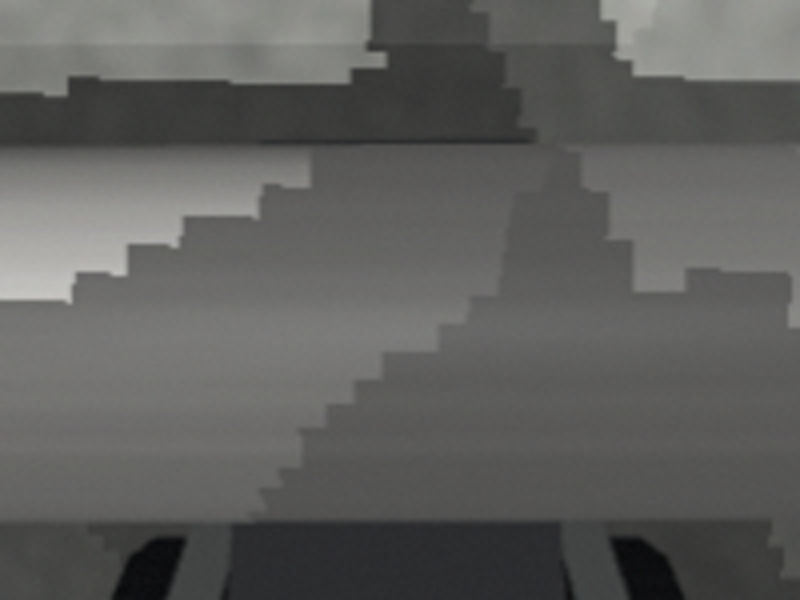

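Emit:
{"op": "move_arm", "data": {
  "series": "0 0 0 0 0 -0.002 -1;0 0 0 0 0 -0.004 -1;0 0 0 0 0 -0.006 -1;0 0 0 0 0 -0.008 -1;0 0 0 0 0 -0.01 -1;0 0 0 0 0 -0.01 -1;0 0 0 0 0 -0.01 -1;0 0 0 0 0 -0.01 -1"
}}

```text
time: 35.5
tool_pos: [0.5694, 0.2755, 0.0423]
tcp_rot: [-2.186, -2.25, 0.008]
wrist_force: [-4.0, 1.5, 6.1]
width: 0.345
```

Run:
```python
from h import *
s=bot.read_state();print(s["wrist_force"],s["torque"],s["tool_pos"])
c=cam("wrist");save(c,"w22");crop(c,180,130,200,150,4,"w22c")
```

```text
[-3.95939199  1.45889827  6.1232667 ] [ 0.36076555  0.48611452 -0.0357907 ] [0.56937863 0.27547724 0.04231076]
```

View pics/w22c.png

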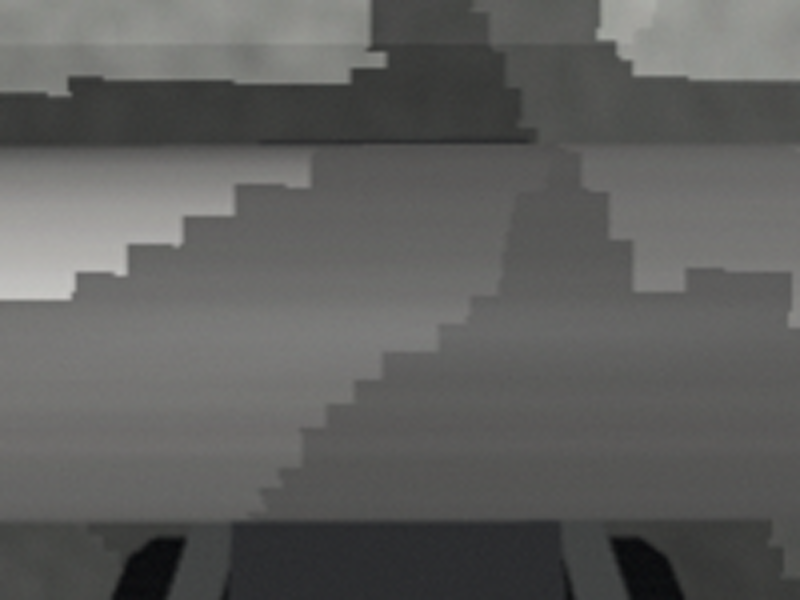

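Emit:
{"op": "move_arm", "data": {
  "series": "0 0 0 0 0 -0.004 -1;0 0 0 0 0 -0.006 -1;0 0 0 0 0.003 -0.006 -1;0 0 0 0 0.006 -0.006 -1;0 0 0 0 0.006 -0.006 -1;0 0 0 0 0.006 -0.006 -1;0 0 0 0 0.006 -0.006 -1;0 0 0 0 0.006 -0.006 -1"
}}

```text
time: 36.35
tool_pos: [0.5733, 0.2754, 0.0441]
tcp_rot: [2.189, 2.254, 0.0]
wrist_force: [-0.6, -0.1, -1.3]
width: 0.344
```

Run:
```python
from h import *
s=bot.read_state();print(s["wrist_force"],s["torque"],s["tool_pos"])
c=cam("wrist");save(c,"w23");crop(c,180,130,200,150,4,"w23c")
```

```text
[-0.64030166 -0.12053325 -1.34333474] [ 0.01924418 -0.07156255 -0.00924045] [0.57327307 0.27541119 0.04412062]
```

View pics/w23c.png

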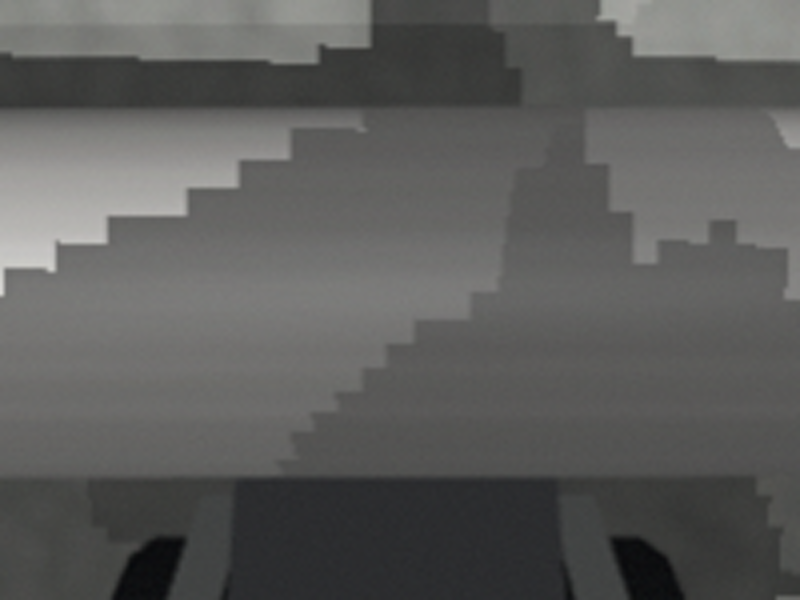

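It popped free: it is 2 mm back from contact and about 1.5 mm above the board. Checking that the tube has returned to its seat.

Run:
```python
from h import *
b=cam("side");save(b,"sd23")
p=[load(n)["pixels"] for n in("sd15","sd18","sd23")]
o=[cv2.resize(i[245:345,170:240,::-1],None,fx=3.8,fy=5.5,interpolation=cv2.INTER_CUBIC) for i in p]
cv2.imwrite("pics/cmp23.png",np.hstack(o))
for f,e in(("w23",(130+107/4,130+477/4)),):
    c=load(f);q=c["cw"][:3,3]
    a=[np.arctan2(-d[2],d[0]) for d in [(p2w(c,(280,v),0)-q) for v in e]];m=sum(a)/2;D=.016/np.sin(abs(a[0]-a[1])/2)
    print(q[0]+D*np.cos(m),q[2]-D*np.sin(m),q[0]+(q[2]-.05)/np.tan(m))
```

```text
0.534423132920705 0.04846314146720049 0.5340176970804192
```

View pics/cmp23.png

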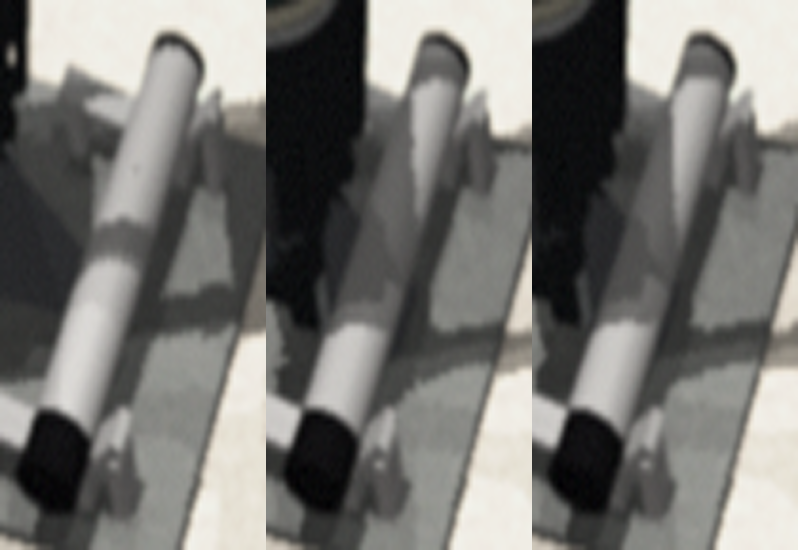

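The tube is back in its seat. Setting the wedge down lightly.

Emit:
{"op": "move_arm", "data": {
  "series": "0 0 0 0 0 0.005 -1;0 0 0 0 0 0.01 -1;0 0 0 0 0 0.014 -1;0 0 0 0 0 0.016 -1;0 0 0 0 0 0.016 -1;0 0 0 0 0 0.016 -1;0 0 0 0 0 0.016 -1;0 0 0 0 0 0.016 -1"
}}

```text
time: 37.25
tool_pos: [0.5732, 0.2754, 0.0425]
tcp_rot: [2.189, 2.254, 0.0]
wrist_force: [0.1, 0.5, -0.5]
width: 0.341
```

Barely touching the board. Sliding 1.6 mm in.

Emit:
{"op": "move_arm", "data": {
  "series": "0 0 0 0 -0.002 0 -1;0 0 0 0 -0.004 0 -1;0 0 0 0 -0.006 0 -1;0 0 0 0 -0.008 0 -1;0 0 0 0 -0.01 0 -1;0 0 0 0 -0.013 0 -1;0 0 0 0 -0.016 0 -1;0 0 0 0 -0.016 0 -1"
}}

```text
time: 38.05
tool_pos: [0.5716, 0.2754, 0.0425]
tcp_rot: [-2.189, -2.254, 0.0]
wrist_force: [0.9, 0.8, -2.1]
width: 0.34
```

Run:
```python
from h import *
s=bot.read_state();print(s["wrist_force"],s["torque"],s["tool_pos"])
c=cam("wrist");save(c,"w24")
s=bot.read_state();print(s["wrist_force"],s["torque"],s["tool_pos"])
```

```text
[ 0.87065515  0.8225265  -2.11183861] [ 0.0324742  -0.03082559 -0.05206932] [0.57156242 0.27536009 0.04247806]
[-0.23324242  0.38710797 -1.39840986] [-0.01665659 -0.05436679 -0.03861605] [0.57160727 0.27538428 0.04249668]
```

Emit:
{"op": "move_arm", "data": {
  "series": "0 0 0 0 -0.001 0.002 -1;0 0 0 0 -0.002 0.003 -1;0 0 0 0 -0.003 0.003 -1;0 0 0 0 -0.004 0.003 -1;0 0 0 0 -0.005 0.003 -1;0 0 0 0 -0.005 0.003 -1;0 0 0 0 -0.005 0.003 -1;0 0 0 0 -0.005 0.003 -1"
}}

```text
time: 38.9
tool_pos: [0.5713, 0.2754, 0.0423]
tcp_rot: [2.189, 2.254, 0.0]
wrist_force: [0.4, -0.7, -1.1]
width: 0.344
```

Run:
```python
from h import *
s=bot.read_state();print(s["wrist_force"],s["torque"],s["tool_pos"])
```

```text
[ 0.36910695 -0.6873513  -1.05596925] [-0.01491815 -0.12310387 -0.04620618] [0.57126174 0.27541492 0.04228614]
```

Emit:
{"op": "move_arm", "data": {
  "series": "0 0 0 0 -0.001 0 -1;0 0 0 0 -0.002 0 -1;0 0 0 0 -0.003 0 -1;0 0 0 0 -0.004 0 -1;0 0 0 0 -0.005 0 -1;0 0 0 0 -0.005 0 -1;0 0 0 0 -0.005 0 -1;0 0 0 0 -0.005 0 -1"
}}

```text
time: 39.7
tool_pos: [0.571, 0.2754, 0.0423]
tcp_rot: [2.189, 2.253, 0.001]
wrist_force: [2.8, -0.1, -1.3]
width: 0.348
```

Run:
```python
from h import *
s=bot.read_state();print(s["wrist_force"],s["torque"],s["tool_pos"])
```

```text
[ 2.76837056 -0.14235985 -1.29377272] [ 0.0073612  -0.5689517  -0.09041575] [0.57095249 0.27541807 0.04231324]
```

Clean contact: Fx is 2.8 N with almost no board load, at TCP x ≈ 0.571. That is the predicted snug position. Relaxing the push and opening gently.

Emit:
{"op": "move_arm", "data": {
  "series": "0 0 0 0 0.002 0.003 -1;0 0 0 0 0.002 0.003 -1;0 0 0 0 0.002 0.003 -0.3;0 0 0 0 0.002 0.003 -0.25;0 0 0 0 0.002 0.003 -0.2;0 0 0 0 0.002 0.003 -0.1;0 0 0 0 0.002 0.003 0.1;0 0 0 0 0.002 0.003 0.2"
}}

```text
time: 40.5
tool_pos: [0.5705, 0.2753, 0.0417]
tcp_rot: [-2.188, -2.254, 0.001]
wrist_force: [0.2, 0.0, 0.4]
width: 0.597
```

Run:
```python
from h import *
s=bot.read_state();print(s["wrist_force"],s["torque"],s["tool_pos"],s["width"])
c=cam("wrist");save(c,"w25")
```

```text
[0.21530784 0.01785098 0.4461792 ] [ 0.05758468 -0.04005415  0.0026311 ] [0.57052173 0.2752936  0.0416692 ] 0.5973021286610789
```

View pics/w25.png

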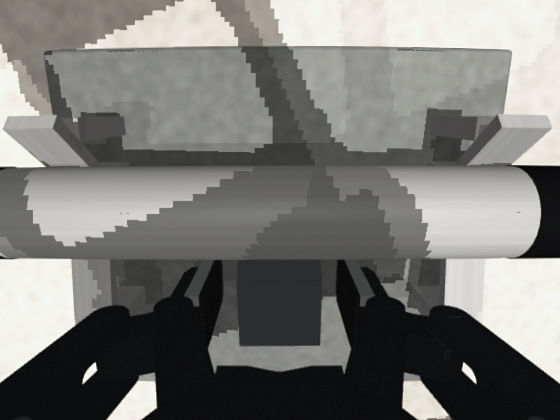

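Fingers are clear of the wedge. Retreating straight up.

Emit:
{"op": "move_arm", "data": {
  "series": "0 0 0 0 0 -0.05 0.2;0 0 0 0 0 -0.12 0.2;0 0 0 0 0 -0.22 0.2;0 0 0 0 0 -0.35 0.2;0 0 0 0 0 -0.5 0.2;0 0 0 0 0 -0.66 0.2;0 0 0 0 0 -0.83 0.2;0 0 0 0 0 -1 0.2"
}}

```text
time: 41.35
tool_pos: [0.5711, 0.2755, 0.144]
tcp_rot: [2.188, 2.253, 0.002]
wrist_force: [0.3, 0.3, -0.7]
width: 0.596
```

Emit:
{"op": "move_arm", "data": {
  "series": "0 0 0 0 0.1 -0.1 0.2;0 0 0 0 0.2 -0.15 0.2;0 0 0 0 0.32 -0.2 0.2;0 0 0 0 0.44 -0.25 0.2;0 0 0 0 0.56 -0.3 0.2;0 0 0 0 0.6 -0.3 0.2;0 0 0 0 0.6 -0.3 0.2;0 0 0 0 0.6 -0.3 0.2"
}}

```text
time: 42.15
tool_pos: [0.6303, 0.2769, 0.1708]
tcp_rot: [-2.188, -2.253, 0.003]
wrist_force: [0.3, 0.1, -0.2]
width: 0.6
```

Run:
```python
from fit import *
s=bot.read_state();print(s["time"],s["tool_pos"])
c=cam("wrist");save(c,"w26");a=cam("scene");save(a,"sc26");b=cam("side");save(b,"sd26")
S=[.534,.2747,np.radians(1.7)];t=np.linspace(0,2*np.pi,60)
for c,fn,o,w,h,k in((a,"sc26o",(230,250),190,160,4),(b,"sd26o",(130,220),160,140,5)):
    im=cv2.resize(c["pixels"][o[1]:o[1]+h,o[0]:o[0]+w,::-1],None,fx=k,fy=k,interpolation=cv2.INTER_CUBIC)
    def L(P,col): cv2.polylines(im,[((w2p(c,T2(S,P))+.5-o)*k).round().astype(int)],True,col,1)
    for q in(-100,100): L([(16*np.cos(r),q,50+16*np.sin(r)) for r in t],(0,0,255))
    for y in(-15,15): L([(-9.5,y,10),(-9.5,y,14),(25.5,y,55),(50.5,y,55),(50.5,y,10)],(0,255,255))
    cv2.imwrite("pics/"+fn+".png",im)
```

```text
42.15 [0.6302775  0.276887   0.17078914]
```

View pics/w26.png

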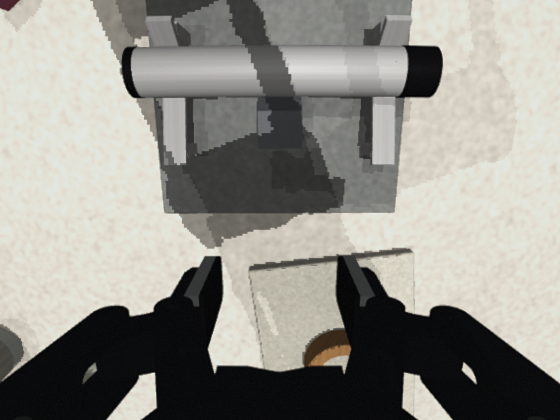

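View pics/sc26o.png

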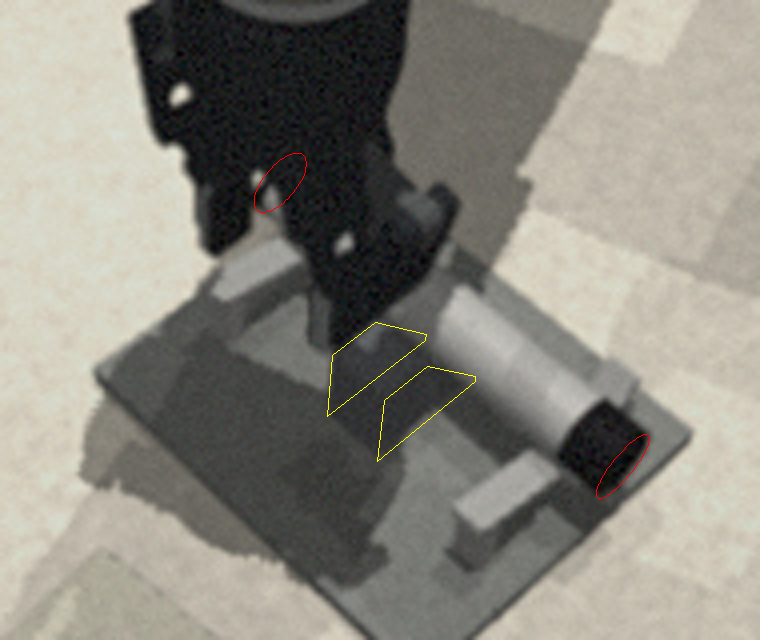

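View pics/sd26o.png

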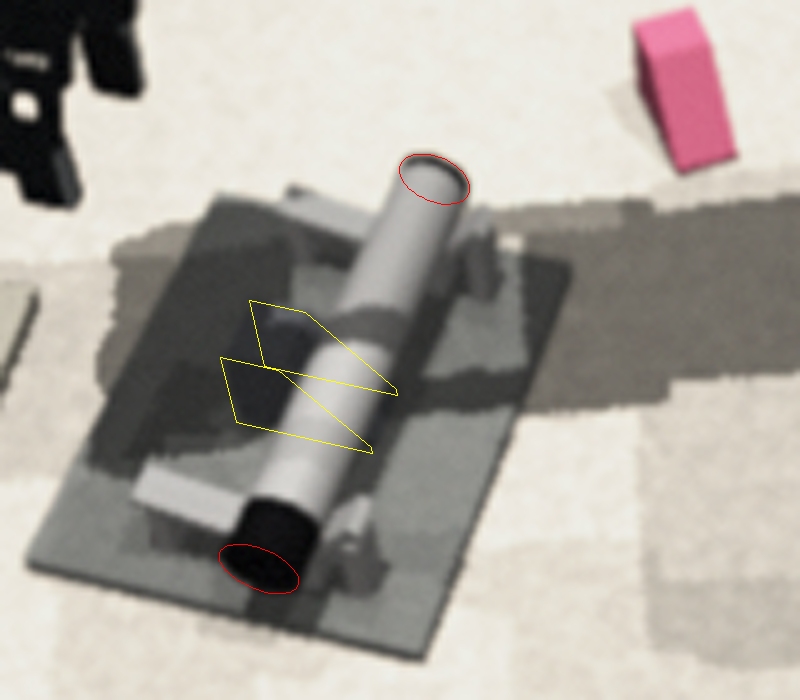

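Run:
```python
from fit import *
c=load("w26")
im=c["pixels"][85:165,225:335,::-1].astype(float)*2.2
cv2.imwrite("pics/w26c.png",cv2.resize(np.clip(im,0,255).astype(np.uint8),None,fx=7,fy=7,interpolation=cv2.INTER_CUBIC))
b=load("sd26");im=b["pixels"][270:315,165:220,::-1].astype(float)*2.2
cv2.imwrite("pics/sd26c.png",cv2.resize(np.clip(im,0,255).astype(np.uint8),None,fx=12,fy=12,interpolation=cv2.INTER_CUBIC))
S=[.534,.2747,np.radians(1.7)]
print(((w2p(c,T2(S,[(50.3,-15,55),(50.3,15,55),(25.3,-15,55),(25.3,15,55)]))-[225,85]+.5)*7).round())
```

```text
[[227. 447.]
 [535. 447.]
 [223. 182.]
 [539. 181.]]
```

View pics/w26c.png

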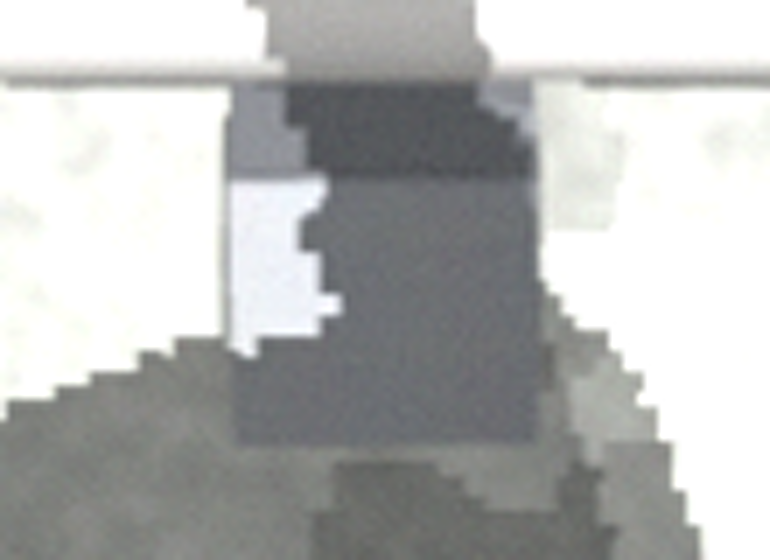

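View pics/sd26c.png

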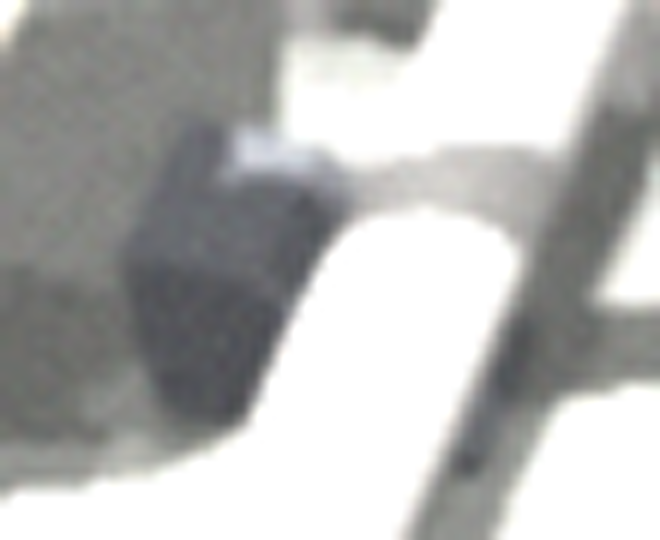

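The wedge's top edges are at crop rows 178 and 442, against 182 and 447 predicted for full contact, so it is within 0.5 mm, square and flat. Handing in.

Run:
```python
from workcell import bot
s=bot.read_state();print(s["time"],s["wrist_force"]);print(bot.finish_job())
```

```text
42.3 [0.24726652 0.12934349 0.28606638]
the job is handed in; nothing more can be done
None
```

I laid the long tube in both V-cradles, lowering it until it touched before letting go. I then stood the grey wedge on the board between the cradles and slid it in until its slanted face touched the tube. I handed the job in at 42.3 s with the gripper well clear of everything.

**Last checks:**
- **Tube:** it lies seated in both Vs. One view measured it about 2 mm off centre towards +y; the others put it within about 1 mm. I did not correct this.
- **Wedge:** it is square and flat on the board, within about 0.5 mm of the predicted contact position. At final contact it was pushing on the tube with about 3 N, and I eased off slightly before letting go.

**What went wrong:** on the first slide I pushed the wedge about 2 mm past contact, and the tube moved about 1 mm up the steep side. I backed the wedge off, checked that the tube had dropped back into its seat, set the wedge down again and slid it in lightly.

The highest wrist force I saw was about 12 N. I did not touch the look-alikes.

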